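# Lock the medicine tin away in the combination box

### The job

Lock the medicine away: open the medicine box by its dial (marked like a clock, the red mark is 12) - clockwise to 4, anticlockwise back to 1, clockwise to 3, stopping on each mark - and raise the lid upright. Take the white tin with the green crosses out of the spice row without disturbing the jars, and set it down gently, not dropped, standing in the empty middle compartment of the box with a broad side to the front. Then shut the lid fully and turn the dial at least a whole mark away from 3, so that the box is locked.

Things in the scene. Friction and masses are not known exactly. Their poses are not given: they have to be found in the camera images.
- medicine_box: White lock box, fixed, 118 mm deep (x) x 297 wide (y) x 108 high. Origin: centre of its underside, on the hob cover at z = 0.012. x points from its front (bail side) to its back (hinge side), y to its left, z up. Left end (y 0.067 to 0.149): lock housing with the dial on top. The rest: a tub, walls 6 thick and 84 high, under the green lid, with three compartments side by side, the outer two full.
- cell (a point): Centre of the floor of the empty middle compartment, at box (0, -0.041, 0.005); axes as the box's. It is 106 mm long (x) and 76 wide (y), between dividers 3 mm thick whose tops are 83 mm above the box's underside; packs beyond them reach up to 90 mm. With the tin's broad side to the front there is finger room before and behind it, but only 5 mm left and right.
- dial_grip (a point): Point on the dial's vertical axis at grip height, box (-0.017, 0.1075, 0.137). Round black fluted knob, 36 mm diameter, white pointer line on top; grip at any yaw. Its top is 3 mm above this point, its skirt (43 mm diameter) 21 mm below, the housing's top 29 mm below. Fixed ring of twelve marks round it, like a clock: the red mark is 12, towards the box's back (+x); 3 is towards the lid (-y).
- dial (a joint): Dial angle in rad: 0 with the pointer at 12, growing clockwise seen from above, 0.5236 a mark (4 = 2.094, 1 = 0.524, 3 = 1.571). Starts between -0.5 and 0.6; about 0.05 N m turns it, it stays where left, limits +-6.2. Three-wheel lock: stop within 0.15 of 4, then 1, then 3, never running past; if missed, go back anticlockwise to 11 (-0.52) and start again. Leave it at 3 while the lid is open.
- lid (a joint): Angle of the green lid in rad: 0 shut, 1.57 upright, 1.8 at its stop. Stiff friction hinge along the back edge: it stays at any angle it is left at, and about 4 N at the bail moves it. Locked, it gives only about 0.08 rad. The lid is hollow, 24 mm high. It cannot be shut if the dial was moved off 3 while it was open; once it is shut the dial turns freely again.
- lid_handle (a point): Middle of the lid's bail: a round steel bar, 10 mm diameter, 84 mm long, parallel to box y, 42 mm out before the lid's front edge on two arms at its ends (clear gap between bar and lid 37 mm). With the lid shut it is at box (-0.101, -0.041, 0.096). Being round, it can turn between the fingers while the tool keeps pointing down.
- lid_hinge (a point): Middle of the lid's hinge axis, at box (0.059, -0.041, 0.084), parallel to box y. The bail (0.160 m before and 0.012 m above it when shut) swings up and back about it.
- medicine_tin: White upright tin, 46 mm (its x) x 66 (its y) x 88 high, about 150 g, a green cross on both broad (66 mm wide) sides and on top. Origin: centre of its underside. It stands in the spice tray with its x axis along the row, 9 to 18 mm from its neighbours: no room for fingers at its broad sides, but its narrow sides, to either side of the row, are free.
- spice_tray: Dark wooden tray, fixed on the worktop (z = 0), 262 mm (x) x 86 (y), floor 6 mm thick, rim 12 high. Origin: centre of its underside. Four things stand in a row along its x axis at x = -0.086, -0.0285, 0.0285, 0.086: red jar first, yellow jar last, the tin and the salt shaker between them in either order.
- hob_cover: Bamboo board over the hob, fixed, 500 mm (x) x 545 (y) x 12, top at z = 0.012. Origin: centre of its underside; x away from the room to the wall, y to the left. The box stands on it; beside the box its left strip (about y = 0.232 in its frame, x from -0.2 to 0.05) is free to put things down on, but for the lime tin.
- paprika_jar: Red round jar with steel cap, 48 mm diameter, 98 mm high, loose, at one end of the row; must stay where it is. Origin: centre of its underside.
- turmeric_jar: Yellow round jar with steel cap, 48 mm diameter, 98 mm high, loose, at the other end of the row; must stay where it is. Origin: centre of its underside.
- salt_shaker: Clear salt shaker with pale top, 44 mm diameter, 90 mm high, loose, in the row; must stay where it is. Origin: centre of its underside.
- lime_tin: Small lime-green and yellow spice tin, 34 mm diameter, 50 mm high, loose, somewhere on the left strip of the hob cover; must stay. Origin: centre of its underside.
- egg_timer: Red and white kitchen timer, 54 mm diameter, 52 mm high, loose, on the worktop to the left of the tray; must stay. Origin: centre of its underside.
Not all that is in view belongs to the job. What is shaped like the medicine_tin but blue or orange is not meant.

How it is judged:
By the outcome, as a careful person would: the job done as asked, in the order asked, and still so for the second after the job is handed in, with the robot touching nothing.
It also fails if it takes over 72 s, if anything falls off the work surface, if the arm or the gripper's body presses on something with over 40 N, if the wrist force passes 120 N, or if a joint passes its speed limit or range.

### The arm

A 6-joint arm with a two-finger parallel gripper is mounted at the origin on a cart in front of the work surface, level with it; the furniture and walls round the work are solid. World frame = base frame: x ahead of the robot, y to its left, z up, the work surface at z = 0. Lengths are in m, angles in rad, forces in N, time in s.
With the tool pointing down it reaches from about 0.25 to 0.775 m from the base axis. Payload 4 kg.
Tool frame: the origin (TCP) lies midway between the tips of the shut fingers; the grasp point (between the pads) lies 19 mm behind it (robot.tcp_to_grasp is the z of the grasp point in the tool frame, in m); z points along the fingers, y is the line along which they close (so a half turn about z gives the same grasp; the last joint's range is limited). The gripper opens to 94 mm and grips with 3 to 60 N. Pads are 16 mm wide; open, the fingers measure 119 mm over their backs; the gripper's body (75 mm by 177 mm) begins 78 mm behind the grasp point.
Start: joints at [1.17, 0.087, 1.371, -0, 1.684, -0.103], TCP at [0.161, 0.526, 0.206] pointing down, gripper open.
Joint ranges: [-3.1, 3.1], [-0.76, 2.03], [0.27, 2.55], [-1.08, 4.22], [0.17, 2.65], [-2.57, 2.57]. Speed limits (rad/s): [2.79, 2.79, 3.14, 3.14, 3.14, 3.14].

### API

Orientations are given as [roll, pitch, yaw] about the fixed x, y, z axes, in that order (R = Rz(yaw) Ry(pitch) Rx(roll)).
In Python, from bench import robot gives the robot as it stands. The module is installed in compiled form; this text tells all that it offers.
- The arm moves only by the tool move_arm, never from a script. Its argument "motion" is one flat list of numbers, 7 for each row, row after row: the turn, a rotation vector about the tool's x, y, z in units of 45 degrees (1.0 is 45 degrees), then the shift along the tool's x, y, z in units of 100 mm (1.0 is 100 mm), then the opening, from 0 (shut) to 1 (fully open). A call has 1 to 12 rows; each row shifts and turns the commanded pose from where the row before left it, along the tool's axes as they then stand; what a row does not reach is not made up. A row lasts 1/12 s, in which the tool goes at most 41.7 mm and 7.16 degrees, less where a joint would pass 70% of its speed; a pose out of reach is approached as far as the arm can. A call with a number of a shift or a turn outside -1 to 1 is refused whole. A call with a gripper value outside its range is refused whole. The fingers move at their own pace and stop on an object; the grip force is fixed at half the most. Time passes only in rows, so rows that do not move let the fingers close. It gives the time, the measured TCP pose, the force, the opening and the grip force at its end, in the units of the state.
- robot.get_obs(): the state, without advancing time (a new reading comes with each control period).
- robot.snapshot(name): name is "scene" or "side" or "wrist"; returns the picture (480x640x3 uint8, red, green, blue); there is no depth.
- robot.get_calibration(name): a dict with "fx", "fy", "cx", "cy" (pixels), "k1" (the pictures are not rectified: a ray, as slopes to the right and down, at radius r is drawn at 1 + k1 r^2 times it, then the intrinsics apply), "R" (3x3) and "t" (3): a world point X has camera coordinates R X + t. Camera axes: x right, y down, z forward; pixel columns grow to the right and rows downward; lengths in m; the calibration is good to about 2 mm. A picture is of the moment at which its call begins: read the wrist's pose just before it. get_calibration takes no time and is no camera call; for the wrist camera it gives the pose at the moment of the call.
- robot.close_job(): hands the job in; it is judged then, once.
The state is a dict: "time": time; "joint_positions": joint angles; "qvel": joint speeds; "joint_torque": joint torques, N m; "tool_pos": TCP position; "ee_rot": TCP orientation; "wrist_force": force on the tool from outside, world axes, zero at the start; "wrist_torque": the same for the moment, N m; "width": finger opening in m; "finger_force": force on a finger pad.
Only numpy, scipy, OpenCV 4.12 (cv2) and the standard library are available. Lean on these libraries where they do the work, as an engineer would, in place of code of your own. Each camera call takes 0.05 s, during which the arm holds its last target. There are 200 camera calls.

## Working session

There is one attempt and no reset: what is moved stays moved. The work goes in short steps, Python scripts to look and compute and a tool call to move; the robot and the scene stay as the last step left them, time stands still between calls to the robot, and variables do not carry over. Pictures are saved under pics/ and viewed, at most 10 in all, crops included, and the job is handed in when it is done.

Besides the shell and the picture viewer there is one more tool, called after "Request:" as name(argument=value, ...), one argument or row to a line, values as JSON. move_arm: Moves the arm, as the interface text tells. Shifts and turns lie within -1 to 1; 1 stands for 100 mm of shift or 45 degrees of turn. Its arguments: {"type":"object","properties":{"motion":{"type":"array","items":{"type":"number"}}},"required":["motion"]}

```bash
mkdir -p pics
cat > h.py <<'E'
import numpy as np, cv2
from bench import robot
def snap(n,f):
    c=robot.get_calibration(n); im=robot.snapshot(n); cv2.imwrite('pics/%s.png'%f,im[:,:,::-1]); 
    np.save('pics/%s.npy'%f,{k:np.array(v) for k,v in c.items() if v is not None},allow_pickle=True); return im
def load(f): return cv2.imread('pics/%s.png'%f), np.load('pics/%s.npy'%f,allow_pickle=True).item()
def ray(c,u,v):
    K=np.array([[c['fx'],0,c['cx']],[0,c['fy'],c['cy']],[0,0,1.]])
    p=cv2.undistortPoints(np.array([[[u,v]]],float),K,np.array([c['k1'],0,0,0.]))[0,0]
    R=np.array(c['R']);t=np.array(c['t']); d=R.T@np.array([p[0],p[1],1]); return -R.T@t, d/np.linalg.norm(d)
def plane(c,u,v,z):
    o,d=ray(c,u,v); return o+d*(z-o[2])/d[2]
def proj(c,X):
    K=np.array([[c['fx'],0,c['cx']],[0,c['fy'],c['cy']],[0,0,1.]])
    return cv2.projectPoints(np.array(X,float).reshape(-1,1,3),cv2.Rodrigues(np.array(c['R']))[0],np.array(c['t'],float),K,np.array([c['k1'],0,0,0.]))[0][:,0]
def tri(*obs):
    A=np.zeros((3,3));b=np.zeros(3)
    for c,u,v in obs:
        o,d=ray(c,u,v);P=np.eye(3)-np.outer(d,d);A+=P;b+=P@o
    x=np.linalg.solve(A,b); return x,[np.linalg.norm((np.eye(3)-np.outer(ray(*q)[1],ray(*q)[1]))@(x-ray(*q)[0])) for q in obs]
E
python3 - <<'E'
from h import *
for n in('scene','side','wrist'):
    snap(n,n+'0'); c=robot.get_calibration(n); print(n,c)
print(robot.get_obs(), robot.tcp_to_grasp)
E
```

```text
scene {'fx': 488.8821270841635, 'fy': 488.8821270841635, 'cx': 311.6138171514368, 'cy': 235.20967511449186, 'k1': -0.1318371933317852, 'R': array([[-0.86733761, -0.49770512, -0.00388237],
       [-0.36853271,  0.64743592, -0.66709098],
       [ 0.33452818, -0.57716232, -0.74496614]]), 't': array([0.61966164, 0.0792412 , 1.29735021])}
side {'fx': 434.1934484300192, 'fy': 434.1934484300192, 'cx': 327.23677026391044, 'cy': 242.77371114036066, 'k1': -0.10245280050620806, 'R': array([[ 0.87850618, -0.47730575, -0.02015236],
       [-0.23634905, -0.39757932, -0.88660578],
       [ 0.41516987,  0.78365165, -0.46208665]]), 't': array([-0.31125712,  0.33803203,  0.67987859])}
wrist {'fx': 356.56379965784527, 'fy': 356.56379965784527, 'cx': 327.6822134309498, 'cy': 240.44711605522187, 'k1': -0.039664812361274726, 'R': array([[ 2.93630281e-01,  9.55918725e-01, -8.05685396e-04],
       [ 9.17564305e-01, -2.81612374e-01,  2.80660322e-01],
       [ 2.68061566e-01, -8.31496374e-02, -9.59806822e-01]]), 't': array([-0.54922155, -0.02826501,  0.39067414])}
{'time': 0.15, 'joint_positions': array([ 1.16984834e+00,  8.78231341e-02,  1.37184277e+00,  1.94131353e-06,
        1.68359197e+00, -1.03106475e-01]), 'qvel': array([-0.00138731, -0.00345699, -0.0046848 ,  0.00144621,  0.00013197,
        0.00120665]), 'joint_torque': array([ 1.26990122e-03, -3.40643013e+01, -3.02793467e+01,  7.18305074e-02,
        3.04577861e-02, -1.08065767e-04]), 'tool_pos': array([0.16125378, 0.52541688, 0.20458496]), 'ee_rot': array([-3.13993648e+00, -1.73309466e-04,  2.84375122e+00]), 'wrist_force': array([-0.58895509, -0.44415439,  0.55267253]), 'wrist_torque': array([-0.0211586 , -0.01802001,  0.02302557]), 'finger_force': 0.0, 'width': 0.09388189173856706} -0.0188
```

View pics/scene0.png

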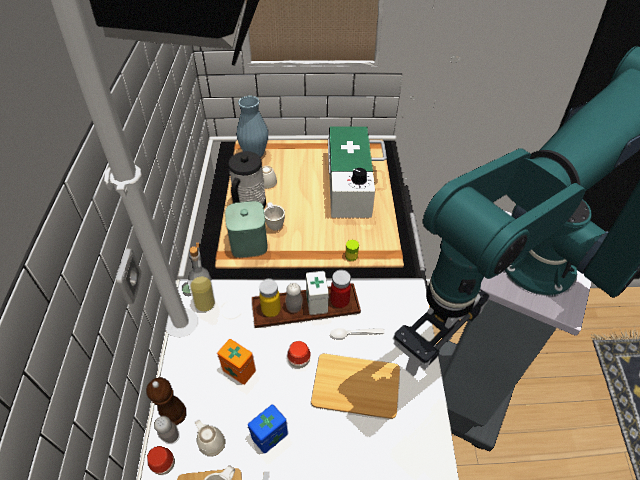

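View pics/side0.png

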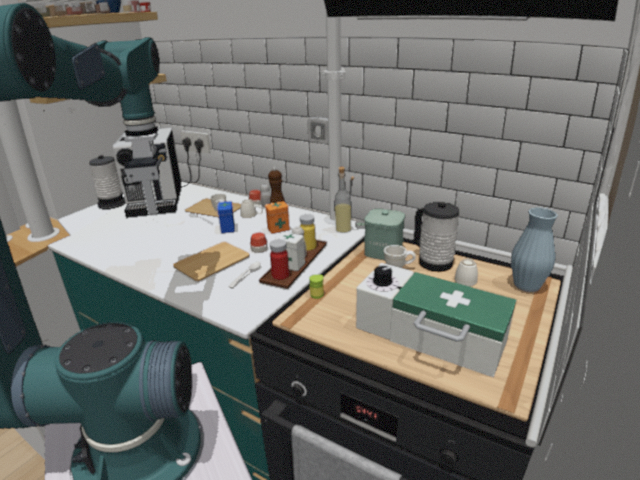

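The scene view shows the box lid at about (350,150), the dial at (359,177), and the tin's top cross at (317,282) in the tray. The side view shows the dial at (383,275), the bail at (440,330), and the tin's cross at (294,236).

Run:
```python
from h import *
s,cs=load('scene0'); d,cd=load('side0')
for n,im in(('scene',s),('side',d)):
    h=cv2.cvtColor(im,cv2.COLOR_BGR2HSV)
    m=cv2.inRange(h,(60,90,30),(90,255,200))
    for c in cv2.findContours(m,cv2.RETR_EXTERNAL,cv2.CHAIN_APPROX_SIMPLE)[0]:
        a=cv2.contourArea(c)
        if a>=6:
            x,y,w,hh=cv2.boundingRect(c)
            if n=='scene' and x<400 or n=='side' and x>200: print(n,a,(x,y,w,hh),np.array(cv2.minAreaRect(c)[0]).round(1), cv2.approxPolyDP(c,3,True)[:,0].tolist() if a>500 else '')
def crop(im,x,y,w,h,k): return cv2.resize(im[y:y+h,x:x+w],None,fx=k,fy=k,interpolation=cv2.INTER_CUBIC)
a=crop(s,300,120,100,100,4); b=crop(s,245,265,120,70,3.33333); c=crop(d,340,250,180,120,2.2222); e=crop(d,250,200,80,90,4)
cv=np.zeros((600,800,3),np.uint8)
for q,x,y in((a,0,0),(b,400,0),(c,0,400),(e[:360],400,240)):
    q=q[:600-y,:800-x]; cv[y:y+q.shape[0],x:x+q.shape[1]]=q
c=crop(d,350,255,90,50,4)[:200]; cv[400:600,0:360]=c
cv2.imwrite('pics/crops.png',cv)
```

```text
scene 24.5 (270, 433, 13, 11) [276.5 438.5] 
scene 76.0 (260, 415, 14, 13) [266.6 420.6] 
scene 8.5 (226, 368, 11, 8) [231.  371.5] 
scene 45.0 (229, 347, 11, 11) [234. 352.] 
scene 29.5 (311, 277, 13, 10) [316.8 282.2] 
scene 1617.0 (330, 126, 43, 46) [350.4 148.5] [[330, 127], [331, 171], [357, 167], [372, 170], [366, 127]]
side 47.5 (246, 464, 24, 16) [255.5 474.9] 
side 1596.5 (214, 390, 55, 83) [247.5 428.2] [[214, 390], [244, 459], [268, 472], [261, 426], [242, 419], [239, 413], [241, 408], [258, 413]]
side 4193.5 (394, 274, 121, 67) [453.2 303.8] [[394, 299], [395, 307], [416, 313], [424, 308], [428, 317], [458, 327], [467, 322], [470, 330], [500, 340], [514, 302], [418, 274], [400, 288]]
```

View pics/crops.png

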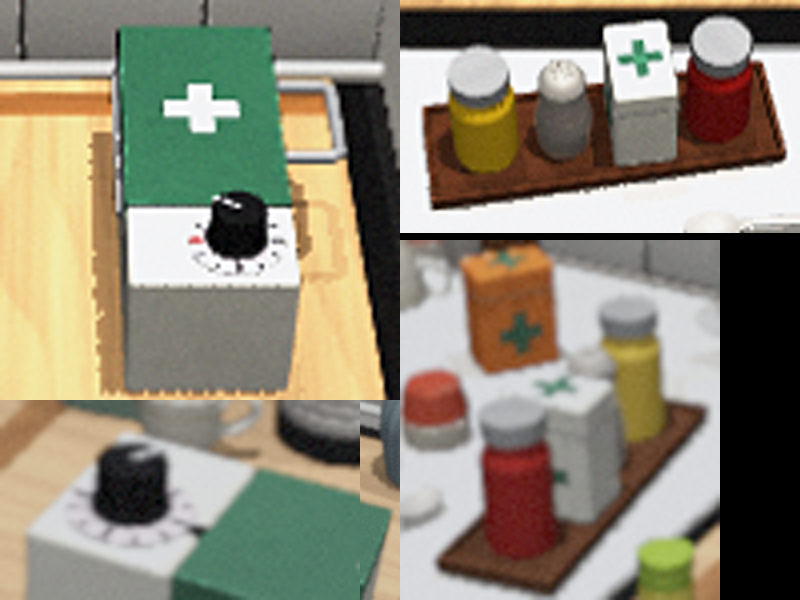

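Run:
```python
from h import *
s,cs=load('scene0'); d,cd=load('side0')
np.set_printoptions(precision=4,suppress=True)
def cc(im,box,lo,hi):
    x,y,w,h=box; m=cv2.inRange(cv2.cvtColor(im[y:y+h,x:x+w],cv2.COLOR_BGR2HSV),lo,hi); v,u=np.nonzero(m); return u.mean()+x,v.mean()+y
a=cc(s,(338,138,25,18),(0,0,150),(180,90,255)); b=cc(d,(435,286,40,22),(0,0,140),(180,90,255)); print(a,b,'cross',tri((cs,*a),(cd,*b)))
print('knobtop',tri((cs,359.7,171),(cd,383,268.8)))
print('tincross',tri((cs,316.8,282.2),(cd,289,236.5)))
for q in [(605,27),(667,20),(676,98),(611,105)]: print('tintop',plane(cs,(q[0]-400)/3.3333+245,q[1]/3.3333+265,.094))
for q in [(120,27),(268,27),(291,203),(122,207)]: print('lid',plane(cs,q[0]/4+300,q[1]/4+120,.12))
for q in [(394,299),(500,340),(514,302),(418,274)]: print('lid side',plane(cd,*q,.12))
for q in [(424,110),(760,62),(788,158),(433,206)]: print('tray',plane(cs,(q[0]-400)/3.3333+245,q[1]/3.3333+265,.012))
for q in [(128,392),(290,390)]: print('box foot',plane(cs,q[0]/4+300,q[1]/4+120,.012))
# marks
print('red',plane(cs,195/4+300,240/4+120,.12),'knob skirt centre', plane(cs,238/4+300,240/4+120,.128))
```

```text
(np.float64(350.05109489051097), np.float64(146.75912408759123)) (np.float64(455.14814814814815), np.float64(298.2165242165242)) cross (array([ 0.6125, -0.0534,  0.1208]), [np.float64(0.0009384478388131985), np.float64(0.0009384478388130629)])
knobtop (array([0.5242, 0.0667, 0.1531]), [np.float64(0.001473443963969595), np.float64(0.0014734439639694581)])
tincross (array([0.4643, 0.4094, 0.0932]), [np.float64(0.0008918819352138502), np.float64(0.000891881935213952)])
tintop [0.4995 0.3983 0.094 ]
tintop [0.464  0.3708 0.094 ]
tintop [0.4258 0.4273 0.094 ]
tintop [0.4619 0.4546 0.094 ]
lid [ 0.7135 -0.1145  0.12  ]
lid [ 0.6135 -0.1722  0.12  ]
lid [0.5092 0.0104 0.12  ]
lid [0.6106 0.0735 0.12  ]
lid side [0.5079 0.0059 0.12  ]
lid side [ 0.5914 -0.1861  0.12  ]
lid side [ 0.7013 -0.1219  0.12  ]
lid side [0.6067 0.0548 0.12  ]
tray [0.6103 0.4795 0.012 ]
tray [0.4119 0.3151 0.012 ]
tray [0.3549 0.3826 0.012 ]
tray [0.5577 0.5453 0.012 ]
box foot [0.5683 0.1373 0.012 ]
box foot [0.4682 0.078  0.012 ]
red [0.5503 0.0791 0.12  ] knob skirt centre [0.521  0.0726 0.128 ]
```

```bash
cat >> h.py <<'E'
from scipy.spatial.transform import Rotation as Ro
np.set_printoptions(precision=4,suppress=True)
YB=0.519; BO=np.array([.5921,-.0178,.012])
def B(x,y,z): # box->world
    c,s=np.cos(YB),np.sin(YB); return BO+np.array([c*x-s*y,s*x+c*y,z])
def plan(p,yaw,ref=None):
    "turn (45deg units about tool z) and shifts (units, in axes before and after the turn) from measured pose to tool-down target"
    o=robot.get_obs(); q=o['tool_pos']; r=o['ee_rot']; Y=r[2]
    w=(Y-yaw+np.pi)%(2*np.pi)-np.pi
    d=np.array(p)-q
    f=lambda a: np.array([np.cos(a)*d[0]+np.sin(a)*d[1], np.sin(a)*d[0]-np.cos(a)*d[1], -d[2]])*10
    print('turn %.3f (%.1f rows) before'%(w/(np.pi/4),abs(w)/.125),f(Y).round(3),'after',f(yaw).round(3),'rows>=%.1f'%(np.linalg.norm(d)/.0417), 'tilt',r[:2])
E
python3 - <<'E'
from h import *
_,cw=load('wrist0');s,cs=load('scene0'); d,cd=load('side0')
o=robot.get_obs(); T=Ro.from_euler('xyz',o['ee_rot']).as_matrix()
C=-cw['R'].T@cw['t']; print('cam in tool',T.T@(C-o['tool_pos']),'fwd',T.T@cw['R'][2],'right',T.T@cw['R'][0])
print('bail',B(-.101,-.041,.096),'hinge',B(.059,-.041,.084),'cell',B(0,-.041,.005),'dial',B(-.017,.1075,.137))
for n,c,u,v in[('hobL',cs,216,266),('hobR',cs,403,263),('lime',cs,352,258),('canister',cs,248,252),('mug',cs,275,228),('vase',cs,255,157),('canR',cs,268,250),('vaseSide',cd,533,288),('whitejar',cd,467,285),('hobNearL',cd,285,320),('timer',cs,299,365),('pole',cs,180,325)]: print(n,plane(c,u,v,.012))
print('bail tri',tri((cs,343/4+300-4,122/4+120),(cd,440,330)))
plan(B(-.017,.1075,.26),2.844)
g=cv2.resize(s[250:400,380:500],None,fx=4,fy=4); cv2.imwrite('pics/g.png',g)
E
```

```text
cam in tool [ 0.0824 -0.0004 -0.1777] fwd [-0.2808  0.0005  0.9598] right [-0.0002  1.     -0.0006]
bail [ 0.5247 -0.1035  0.108 ] hinge [ 0.6637 -0.0241  0.096 ] cell [ 0.6124 -0.0534  0.017 ] dial [0.524  0.0671 0.149 ]
hobL [0.7512 0.4432 0.012 ]
hobR [0.3266 0.1895 0.012 ]
lime [0.4521 0.241  0.012 ]
canister [0.705  0.3612 0.012 ]
mug [0.6891 0.2509 0.012 ]
vase [0.9166 0.0182 0.012 ]
canR [0.6619 0.3285 0.012 ]
vaseSide [ 0.9299 -0.0119  0.012 ]
whitejar [0.7976 0.0841 0.012 ]
hobNearL [0.3476 0.1842 0.012 ]
timer [0.4151 0.5788 0.012 ]
pole [0.7174 0.6331 0.012 ]
bail tri (array([ 0.531 , -0.1017,  0.108 ]), [np.float64(0.0010306117204248177), np.float64(0.0010306117204248936)])
turn -0.000 (0.0 rows) before [-4.813 -3.317 -0.674] after [-4.812 -3.318 -0.674] rows>=14.1 tilt [-3.1399 -0.0002]
```

View pics/g.png

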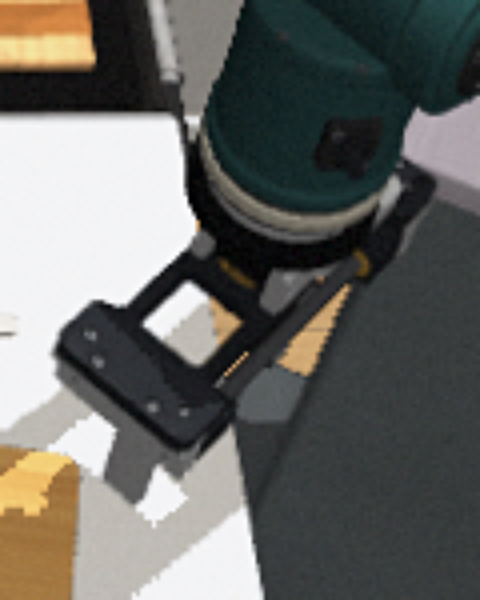

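The crop shows the gripper's wide body lying along its closing direction (tool y). That matters next to the raised lid, so the tin will have to be placed forward in the cell and held near its top.

Request:
move_arm(
  motion=[0, 0, 0, -0.2, -0.14, -0.1, 0.65, 0, 0, 0, -0.33, -0.23, -0.06, 0.65, 0, 0, 0, -0.33, -0.23, -0.06, 0.65, 0, 0, 0, -0.33, -0.23, -0.06, 0.65, 0, 0, 0, -0.33, -0.23, -0.06, 0.65, 0, 0, 0, -0.33, -0.23, -0.06, 0.65, 0, 0, 0, -0.33, -0.23, -0.06, 0.65, 0, 0, 0, -0.33, -0.23, -0.06, 0.65, 0, 0, 0, -0.33, -0.23, -0.06, 0.65, 0, 0, 0, -0.33, -0.23, -0.06, 0.65, 0, 0, 0, -0.33, -0.23, -0.04, 0.65, 0, 0, 0, -0.33, -0.23, 0, 0.65],
)

```text
time: 1.15
tool_pos: [0.4503, 0.1564, 0.2745]
ee_rot: [3.14, 0.002, 2.844]
wrist_force: [0.6, 0.3, 0.5]
width: 0.0609
finger_force: 0.0
```

Request:
move_arm(
  motion=[0, 0, 0, -0.33, -0.23, 0, 0.65, 0, 0, 0, -0.33, -0.23, 0, 0.65, 0, 0, 0, -0.32, -0.19, 0, 0.65, 0, 0, 0, 0, 0, 0, 0.65, 0, 0, 0, 0, 0, 0, 0.65],
)

```text
time: 1.57
tool_pos: [0.5242, 0.0659, 0.2721]
ee_rot: [-3.141, -0.003, 2.84]
wrist_force: [0.2, 0.0, 0.8]
width: 0.0611
finger_force: 0.0
```

Run:
```python
from h import *
o=robot.get_obs(); print(o['time'],o['tool_pos'],o['ee_rot'],o['wrist_force'],o['qvel'].round(3),o['joint_positions'])
im=snap('wrist','w1'); _,c=load('w1'); print('pred knob top',proj(c,[B(-.017,.1075,.14),B(.02,.1075,.108)]))
cv2.imwrite('pics/w1b.png',cv2.resize(im[:,:,::-1][100:400,120:520],None,fx=2,fy=2))
```

```text
1.5667 [0.5242 0.0659 0.2721] [-3.1411 -0.0029  2.8404] [0.1659 0.0433 0.8446] [ 0.048 -0.037  0.014  0.012  0.013  0.005] [ 0.0174  0.0376  1.2923  0.0004  1.8145 -1.2522]
pred knob top [[329.2043 234.8788]
 [356.8418 251.2466]]
```

View pics/w1b.png

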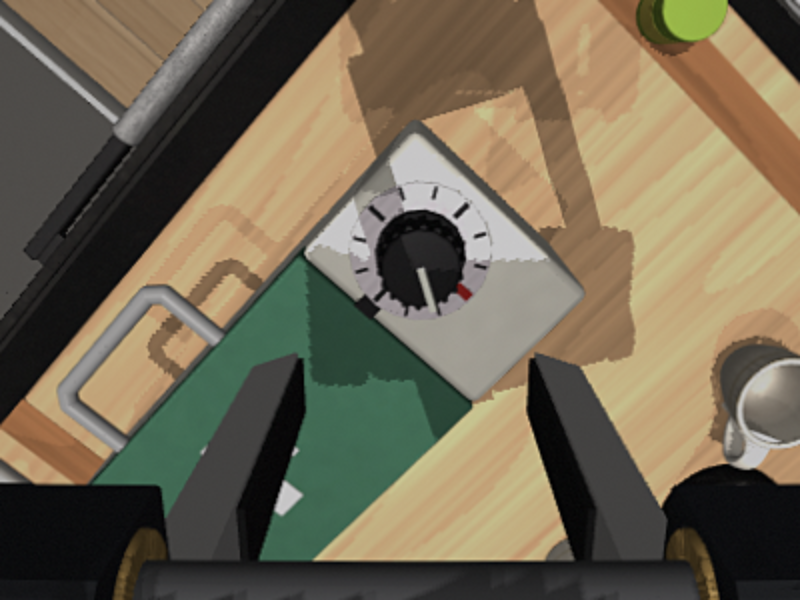

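Run:
```python
from h import *
im,c=load('w1'); h=cv2.cvtColor(im,cv2.COLOR_BGR2HSV)
# knob dark blob, pointer inside, red mark
x0,y0=300,195; sub=h[y0:265,x0:370]
dark=cv2.inRange(sub,(0,0,0),(180,255,75)); n,l,st,ce=cv2.connectedComponentsWithStats(dark); k=1+np.argmax(st[1:,4]); print('dark',st[k],ce[k]+[x0,y0])
cnt=cv2.findContours((l==k).astype(np.uint8),0,2)[0][0]; hull=cv2.convexHull(cnt); m=np.zeros_like(dark); cv2.fillPoly(m,[hull],255)
pt=(sub[:,:,2]>120)&(m>0); v,u=np.nonzero(pt); P=np.array([plane(c,a+x0,b+y0,.152)[:2] for a,b in zip(u,v)]); print(len(P),'ptr pix mean',u.mean()+x0,v.mean()+y0,P.mean(0))
w,V=np.linalg.eigh(np.cov(P.T)); d=V[:,1]; t=(P-P.mean(0))@d; print(w,'line dir',np.degrees(np.arctan2(d[1],d[0])),'ends',P[t.argmin()],P[t.argmax()])
red=cv2.inRange(sub,(170,120,80),(180,255,255))|cv2.inRange(sub,(0,120,80),(6,255,255)); v,u=np.nonzero(red); R=plane(c,u.mean()+x0,v.mean()+y0,.120)[:2]; print('red',R,len(u))
D=B(-.017,.1075,.14)[:2]; print('D',D,'red bearing from D',np.degrees(np.arctan2(*(R-D)[::-1])),np.linalg.norm(R-D))
# housing/lid corners
for n,(a,b),z in [('front-left corner',(416,124),.12),('back-left',(583,293),.12),('front lid/housing',(305,252),.12),('back lid/housing',(471,404),.12)]:
    X=plane(c,a/2+120,b/2+100,z); print(n,X)
print('exp',B(-.059,.149,.108),B(.059,.149,.108),B(-.059,.067,.108),B(.059,.067,.108))
# bail bar ends/mid
X=plane(c,(112)/2+120,345/2+100,.108);print('bail mid',X,B(-.101,-.041,.096))
# skirt circle
```

```text
dark [   7   10   46   53 1694] [329.4156 228.513 ]
251 ptr pix mean 325.9601593625498 247.9561752988048 [0.5346 0.0609]
[0.     0.0001] line dir 69.45223093433096 ends [0.5193 0.0484] [0.5291 0.0862]
red [0.5492 0.0821] 35
D [0.524  0.0671] red bearing from D 30.73770139307275 0.02925572376491912
front-left corner [0.4665 0.0839 0.12  ]
back-left [0.5673 0.1375 0.12  ]
front lid/housing [0.5079 0.0156 0.12  ]
back lid/housing [0.6079 0.0693 0.12  ]
exp [0.467  0.0823 0.12  ] [0.5694 0.1408 0.12  ] [0.5076 0.0111 0.12  ] [0.6101 0.0696 0.12  ]
bail mid [ 0.527  -0.0994  0.108 ] [ 0.5247 -0.1035  0.108 ]
```

Run:
```python
from h import *
im,c=load('w1'); g=cv2.cvtColor(im,cv2.COLOR_BGR2GRAY)
v,u=np.mgrid[228:262,318:348]; m=g[228:262,318:348]>120
n,l,st,ce=cv2.connectedComponentsWithStats(m.astype(np.uint8))
for k in range(1,n):
    if st[k,4]>15:
        vv,uu=np.nonzero(l==k); P=np.array([plane(c,a+318,b+228,.152)[:2] for a,b in zip(uu,vv)]); w,V=np.linalg.eigh(np.cov(P.T)); print(st[k],ce[k]+[318,228],P.mean(0),np.degrees(np.arctan2(V[1,1],V[0,1])),w**.5)
a=plane(c,329,234,.152);b=plane(c,337,256.5,.152);d=b-a;print(a,b,np.degrees(np.arctan2(d[1],d[0])))
plan(B(-.017,.1075,.137-.015),2.844)
```

```text
[  0   6  30  28 333] [333.7177 253.8018] [0.5417 0.0658] 77.04321126737563 [0.0061 0.0074]
[0.5232 0.0672 0.152 ] [0.5449 0.0678 0.152 ] 1.7314918099516017
turn -0.002 (0.0 rows) before [-0.004  0.002  1.387] after [-0.004  0.002  1.387] rows>=3.3 tilt [ 3.1416 -0.0021]
```

The wrist view shows the knob top at full-image pixel (331,236). The pointer runs from (329,234) to (337,256), just at mark 1, so the dial stands at about 0.49 rad. The red 12 is at (352,246), and the box corners agree with the estimate to 2–3 mm. I'm going down onto the knob.

Request:
move_arm(
  motion=[0, 0, 0, 0, 0, 0.26, 0.65, 0, 0, 0, 0, 0, 0.26, 0.65, 0, 0, 0, 0, 0, 0.26, 0.65, 0, 0, 0, 0, 0, 0.26, 0.65, 0, 0, 0, 0, 0, 0.26, 0.6, 0, 0, 0, 0, 0, 0.08, 0.5, 0, 0, 0, 0, 0, 0, 0.3, 0, 0, 0, 0, 0, 0, 0.3, 0, 0, 0, 0, 0, 0, 0.3, 0, 0, 0, 0, 0, 0, 0.3],
)

```text
time: 2.45
tool_pos: [0.5243, 0.0675, 0.1374]
ee_rot: [3.141, 0.002, 2.844]
wrist_force: [-1.4, -1.2, 0.5]
width: 0.0355
finger_force: 30.0
```

Request:
move_arm(
  motion=[0, 0, 0.07, 0, 0, 0, 0.3, 0, 0, 0.14, 0, 0, 0, 0.3, 0, 0, 0.15, 0, 0, 0, 0.3, 0, 0, 0.15, 0, 0, 0, 0.3, 0, 0, 0.15, 0, 0, 0, 0.3, 0, 0, 0.15, 0, 0, 0, 0.3, 0, 0, 0.15, 0, 0, 0, 0.3, 0, 0, 0.15, 0, 0, 0, 0.3, 0, 0, 0.15, 0, 0, 0, 0.3, 0, 0, 0.15, 0, 0, 0, 0.3, 0, 0, 0.15, 0, 0, 0, 0.3, 0, 0, 0.15, 0, 0, 0, 0.3],
)

```text
time: 3.45
tool_pos: [0.5248, 0.0679, 0.1374]
ee_rot: [3.138, -0.001, 1.495]
wrist_force: [0.3, 0.3, -0.3]
width: 0.035
finger_force: 30.0
```

Request:
move_arm(
  motion=[0, 0, 0.14, 0, 0, 0, 0.3, 0, 0, 0.11, 0, 0, 0, 0.3, 0, 0, 0.05, 0, 0, 0, 0.3, 0, 0, 0.02, 0, 0, 0, 0.3, 0, 0, 0, 0, 0, 0, 0.3, 0, 0, 0, 0, 0, 0, 0.3],
)

```text
time: 3.95
tool_pos: [0.5249, 0.0678, 0.1374]
ee_rot: [3.139, -0.002, 1.25]
wrist_force: [-0.7, 1.8, 4.6]
width: 0.0353
finger_force: 30.0
```

Run:
```python
from h import *
o=robot.get_obs(); print(o['time'],o['tool_pos'],o['ee_rot'],o['wrist_force'],o['wrist_torque'],o['joint_positions'][5]); print('theta est',.49+2.844-o['ee_rot'][2])
s=snap('scene','s2'); d=snap('side','d2')
cv=np.zeros((400,800,3),np.uint8); cv[:,:400]=cv2.resize(s[135:195,330:390],(400,400)); cv[:,400:]=cv2.resize(d[245:305,350:410],(400,400)); cv2.imwrite('pics/c2.png',cv[:,:,::-1])
```

```text
3.95 [0.5249 0.0678 0.1374] [ 3.1386 -0.0022  1.2504] [-0.704   1.8049  4.6157] [ 0.2727  0.1206 -0.0101] 0.34098237638326323
theta est 2.083625042509903
```

Request:
move_arm(
  motion=[0, 0, -0.07, 0, 0, 0, 0.3, 0, 0, -0.14, 0, 0, 0, 0.3, 0, 0, -0.15, 0, 0, 0, 0.3, 0, 0, -0.15, 0, 0, 0, 0.3, 0, 0, -0.15, 0, 0, 0, 0.3, 0, 0, -0.15, 0, 0, 0, 0.3, 0, 0, -0.15, 0, 0, 0, 0.3, 0, 0, -0.15, 0, 0, 0, 0.3, 0, 0, -0.15, 0, 0, 0, 0.3, 0, 0, -0.15, 0, 0, 0, 0.3, 0, 0, -0.15, 0, 0, 0, 0.3, 0, 0, -0.15, 0, 0, 0, 0.3],
)

```text
time: 5.05
tool_pos: [0.5243, 0.0676, 0.1373]
ee_rot: [3.14, 0.002, 2.599]
wrist_force: [-1.1, 0.8, 6.0]
width: 0.0349
finger_force: 30.0
```

Request:
move_arm(
  motion=[0, 0, -0.14, 0, 0, 0, 0.3, 0, 0, -0.1, 0, 0, 0, 0.3, 0, 0, -0.04, 0, 0, 0, 0.3, 0, 0, 0, 0, 0, 0, 0.3, 0, 0, 0, 0, 0, 0, 0.3, 0, 0, 0, 0, 0, 0, 0.3],
)

```text
time: 5.55
tool_pos: [0.5243, 0.0675, 0.1373]
ee_rot: [3.14, 0.002, 2.813]
wrist_force: [-0.8, 1.8, 6.3]
width: 0.0354
finger_force: 30.0
```

Request:
move_arm(
  motion=[0, 0, 0.08, 0, 0, 0, 0.3, 0, 0, 0.14, 0, 0, 0, 0.3, 0, 0, 0.15, 0, 0, 0, 0.3, 0, 0, 0.15, 0, 0, 0, 0.3, 0, 0, 0.15, 0, 0, 0, 0.3, 0, 0, 0.15, 0, 0, 0, 0.3, 0, 0, 0.15, 0, 0, 0, 0.3, 0, 0, 0.15, 0, 0, 0, 0.3, 0, 0, 0.12, 0, 0, 0, 0.3, 0, 0, 0.06, 0, 0, 0, 0.3, 0, 0, 0.03, 0, 0, 0, 0.3, 0, 0, 0, 0, 0, 0, 0.3],
)

```text
time: 6.55
tool_pos: [0.5246, 0.0678, 0.1373]
ee_rot: [3.139, -0.001, 1.768]
wrist_force: [-1.2, 1.3, 6.3]
width: 0.0353
finger_force: 30.0
```

Request:
move_arm(
  motion=[0, 0, 0, 0, 0, 0, 0.3, 0, 0, 0, 0, 0, 0, 0.3],
)

```text
time: 6.72
tool_pos: [0.5246, 0.0678, 0.1373]
ee_rot: [3.138, -0.001, 1.768]
wrist_force: [-0.7, 2.0, 5.6]
width: 0.035
finger_force: 30.0
```

Run:
```python
from h import *
o=robot.get_obs(); print(o['time'],o['tool_pos'],o['ee_rot'],'theta est',.49+2.844-o['ee_rot'][2])
plan(B(-.101,-.041,.25),YB+np.pi/2)
```

```text
6.7167 [0.5246 0.0678 0.1373] [ 3.1384 -0.0005  1.7684] theta est 1.565555687813752
turn -0.409 (2.6 rows) before [-1.68  -0.335 -1.247] after [-1.488 -0.849 -1.247] rows>=5.1 tilt [ 3.1384 -0.0005]
```

Request:
move_arm(
  motion=[0, 0, 0, 0, 0, 0, 0.6, 0, 0, 0, 0, 0, 0, 0.6, 0, 0, 0, 0, 0, 0, 0.6, 0, 0, 0, 0, 0, -0.3, 0.6, 0, 0, -0.1, 0, 0, -0.35, 0.5, 0, 0, -0.15, 0, 0, -0.35, 0.45, 0, 0, -0.16, 0, 0, -0.25, 0.4, 0, 0, 0, -0.3, -0.17, 0, 0.4, 0, 0, 0, -0.33, -0.19, 0, 0.4, 0, 0, 0, -0.33, -0.19, 0, 0.4, 0, 0, 0, -0.33, -0.19, 0, 0.4, 0, 0, 0, -0.2, -0.11, 0, 0.4],
)

```text
time: 7.72
tool_pos: [0.5232, -0.1078, 0.2597]
ee_rot: [-3.14, 0.001, 2.087]
wrist_force: [-0.6, 0.3, -0.6]
width: 0.0376
finger_force: 0.0
```

Request:
move_arm(
  motion=[0, 0, 0, 0, 0, 0, 0.4, 0, 0, 0, 0, 0, 0, 0.4],
)

```text
time: 7.88
tool_pos: [0.5235, -0.1054, 0.2596]
ee_rot: [-3.141, -0.001, 2.086]
wrist_force: [-0.7, 0.8, 0.1]
width: 0.0376
finger_force: 0.0
```

Run:
```python
from h import *
o=robot.get_obs(); print(o['time'],o['tool_pos'],o['ee_rot'],o['width'])
im=snap('wrist','w3'); _,c=load('w3'); print('pred bail ends',proj(c,[B(-.101,-.083,.096),B(-.101,.001,.096)]),'ptr',proj(c,[B(-.017,.1075,.14)]))
cv2.imwrite('pics/w3b.png',im[:,:,::-1])
plan(B(-.101,-.041,.096-.019),YB+np.pi/2)
```

```text
7.8833 [ 0.5235 -0.1054  0.2596] [-3.1406 -0.0014  2.0864] 0.03761557469065627
pred bail ends [[330.3726 266.9017]
 [330.2307 180.9874]] ptr [[445.6625  41.4752]]
turn -0.002 (0.0 rows) before [0.001 0.014 1.708] after [0.001 0.014 1.708] rows>=4.1 tilt [-3.1411 -0.0014]
```

View pics/w3b.png

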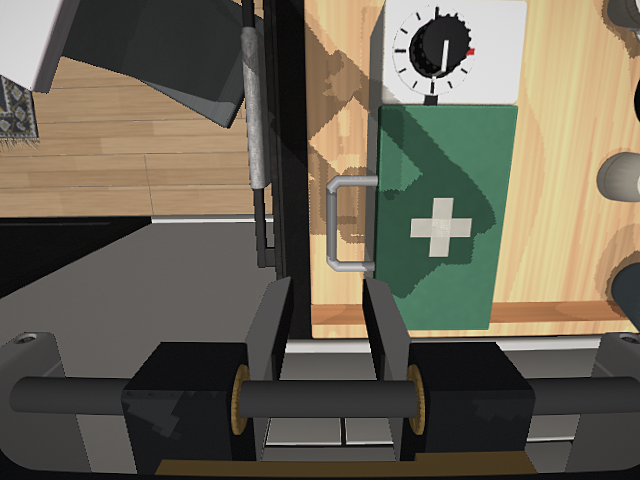

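The wrist view shows the bail bar at column 332 (predicted 330), between rows 178 and 270, and the pointer pointing at the lid (3). I'm going down onto the bail.

Request:
move_arm(
  motion=[0, 0, 0, 0, 0.03, 0.25, 0.4, 0, 0, 0, 0, 0, 0.35, 0.4, 0, 0, 0, 0, 0, 0.35, 0.4, 0, 0, 0, 0, 0, 0.35, 0.4, 0, 0, 0, 0, 0, 0.28, 0.4, 0, 0, 0, 0, 0, 0.13, 0.4, 0, 0, 0, 0, 0, 0, 0.4, 0, 0, 0, 0, 0, 0, 0, 0, 0, 0, 0, 0, 0, 0, 0, 0, 0, 0, 0, 0, 0, 0, 0, 0, 0, 0, 0, 0],
)

```text
time: 8.85
tool_pos: [0.5277, -0.1028, 0.0915]
ee_rot: [3.139, 0.003, 2.09]
wrist_force: [0.5, 0.5, -0.1]
width: 0.0143
finger_force: 0.0
```

Request:
move_arm(
  motion=[0, 0, 0, 0, 0, 0, 0, 0, 0, 0, 0, 0, 0, 0],
)

```text
time: 9.02
tool_pos: [0.526, -0.1038, 0.0913]
ee_rot: [-3.14, 0.002, 2.089]
wrist_force: [-4.8, -1.9, 5.6]
width: 0.0089
finger_force: 30.0
```

Run:
```python
from h import *
o=robot.get_obs(); print(o['time'],o['tool_pos'],o['ee_rot'],o['width'],o['wrist_force'])
th=np.concatenate([[0,.04,.1,.17,.25],np.linspace(.25,1.6,13)[1:],[1.65,1.70,1.73]])
x=-.16*np.cos(th)+.012*np.sin(th); z=.16*np.sin(th)+.012*np.cos(th)
for a,b,c in zip(th[1:],np.diff(x)*10,np.diff(z)*10): print('%.3f  y %.3f z %.3f'%(a,b,-c))
```

```text
9.0167 [ 0.526  -0.1038  0.0913] [-3.1402  0.0019  2.0888] 0.008903803956173306 [-4.8245 -1.8963  5.5761]
0.040  y 0.006 z -0.064
0.100  y 0.014 z -0.095
0.170  y 0.023 z -0.110
0.250  y 0.036 z -0.123
0.362  y 0.067 z -0.167
0.475  y 0.085 z -0.159
0.588  y 0.103 z -0.148
0.700  y 0.119 z -0.136
0.812  y 0.133 z -0.122
0.925  y 0.146 z -0.106
1.038  y 0.157 z -0.089
1.150  y 0.166 z -0.071
1.262  y 0.173 z -0.052
1.375  y 0.178 z -0.032
1.488  y 0.180 z -0.012
1.600  y 0.180 z 0.009
1.650  y 0.080 z 0.010
1.700  y 0.079 z 0.014
1.730  y 0.047 z 0.010
```

Request:
move_arm(
  motion=[0, 0, 0, 0, 0.006, -0.064, 0, 0, 0, 0, 0, 0.014, -0.095, 0, 0, 0, 0, 0, 0.023, -0.11, 0, 0, 0, 0, 0, 0.036, -0.123, 0, 0, 0, 0, 0, 0, 0, 0],
)

```text
time: 9.43
tool_pos: [0.5328, -0.0998, 0.1315]
ee_rot: [-3.14, 0.001, 2.089]
wrist_force: [-5.8, -3.6, 2.1]
width: 0.0086
finger_force: 30.0
```

The lid is unlocked and rising at low force, so I'm carrying on along the arc.

Request:
move_arm(
  motion=[0, 0, 0, 0, 0.067, -0.167, 0, 0, 0, 0, 0, 0.085, -0.159, 0, 0, 0, 0, 0, 0.103, -0.148, 0, 0, 0, 0, 0, 0.119, -0.136, 0, 0, 0, 0, 0, 0.133, -0.122, 0, 0, 0, 0, 0, 0.146, -0.106, 0, 0, 0, 0, 0, 0.157, -0.089, 0, 0, 0, 0, 0, 0.166, -0.071, 0],
)

```text
time: 10.1
tool_pos: [0.6175, -0.0517, 0.234]
ee_rot: [3.141, 0.004, 2.087]
wrist_force: [-4.8, -4.7, 3.9]
width: 0.0087
finger_force: 30.0
```

Request:
move_arm(
  motion=[0, 0, 0, 0, 0.173, -0.052, 0, 0, 0, 0, 0, 0.178, -0.032, 0, 0, 0, 0, 0, 0.18, -0.012, 0, 0, 0, 0, 0, 0.18, 0.009, 0, 0, 0, 0, 0, 0.08, 0.01, 0, 0, 0, 0, 0, 0.079, 0.014, 0, 0, 0, 0, 0, 0.047, 0.01, 0, 0, 0, 0, 0, 0, 0, 0, 0, 0, 0, 0, 0, 0, 0],
)

```text
time: 10.85
tool_pos: [0.7, -0.0047, 0.2363]
ee_rot: [3.135, 0.003, 2.09]
wrist_force: [5.4, -1.4, 5.2]
width: 0.0087
finger_force: 30.0
```

Run:
```python
from h import *
o=robot.get_obs(); print(o['time'],o['tool_pos'],o['ee_rot'],o['width'],o['wrist_force'])
p0=np.array([.526,-.1038]); dx=(o['tool_pos'][:2]-p0)@[np.cos(YB),np.sin(YB)]; dz=o['tool_pos'][2]-.0913
print('bar from hinge',-.16+dx,.012+dz,'theta',np.arctan2(.012+dz,-(-.16+dx))-np.arctan2(.012,.16), 'pi-wise')
YT=.692+np.pi; plan([.4643,.4094,.25],YT); plan([.4643,.4094,.25],.692)
```

```text
10.85 [ 0.7    -0.0047  0.2363] [3.1347 0.0032 2.0896] 0.008665778363245316 [ 5.4237 -1.448   5.1781]
bar from hinge 0.04026127346589961 0.1569622035581773 theta 1.7470261702522507 pi-wise
turn -2.221 (14.0 rows) before [ 4.764  0.006 -0.137] after [-0.827  4.692 -0.137] rows>=11.4 tilt [3.1347 0.0032]
turn 1.779 (11.2 rows) before [ 4.764  0.006 -0.137] after [ 0.827 -4.692 -0.137] rows>=11.4 tilt [3.1347 0.0032]
```

Request:
move_arm(
  motion=[0, 0, 0, 0, 0, 0, 0.4, 0, 0, 0, 0, 0, 0, 0.4, 0, 0, 0, 0, 0, 0, 0.4, 0, 0, 0, 0, 0, 0, 0.4, 0, 0, 0, 0, 0, -0.2, 0.4, 0, 0, 0, 0, 0, -0.3, 0.5, 0, 0, 0, 0.1, 0, -0.2, 0.9, 0, 0, 0, 0.3, 0, 0, 1, 0, 0, 0, 0.4, 0, 0, 1, 0, 0, 0, 0.4, 0, 0, 1, 0, 0, 0, 0.4, 0, 0, 1, 0, 0, 0, 0.4, 0, 0, 1],
)

```text
time: 11.85
tool_pos: [0.5969, 0.17, 0.3031]
ee_rot: [-3.14, -0.001, 2.089]
wrist_force: [0.7, 0.6, 0.4]
width: 0.0806
finger_force: 0.0
```

Request:
move_arm(
  motion=[0, 0, 0, 0.4, 0, 0, 1, 0, 0, 0, 0.4, 0, 0, 1, 0, 0, 0, 0.4, 0, 0, 1, 0, 0, 0, 0.4, 0, 0, 1, 0, 0, 0, 0.4, 0, 0, 1, 0, 0, 0, 0.4, 0, 0, 1, 0, 0, 0, 0.36, 0, 0, 1, 0, 0, 0.14, 0, 0, 0.1, 1, 0, 0, 0.15, 0, 0, 0.1, 1, 0, 0, 0.15, 0, 0, 0.1, 1, 0, 0, 0.15, 0, 0, 0.1, 1, 0, 0, 0.15, 0, 0, 0.1, 1],
)

```text
time: 12.85
tool_pos: [0.461, 0.4084, 0.2526]
ee_rot: [-3.14, 0.001, 1.503]
wrist_force: [-0.2, -0.2, 0.5]
width: 0.0942
finger_force: 0.0
```

Request:
move_arm(
  motion=[0, 0, 0.15, 0, 0, 0, 1, 0, 0, 0.15, 0, 0, 0, 1, 0, 0, 0.15, 0, 0, 0, 1, 0, 0, 0.15, 0, 0, 0, 1, 0, 0, 0.15, 0, 0, 0, 1, 0, 0, 0.15, 0, 0, 0, 1, 0, 0, 0.14, 0, 0, 0, 1, 0, 0, 0, 0, 0, 0, 1, 0, 0, 0, 0, 0, 0, 1, 0, 0, 0, 0, 0, 0, 1],
)

```text
time: 13.68
tool_pos: [0.4615, 0.4083, 0.2534]
ee_rot: [-3.141, 0.001, 0.694]
wrist_force: [-0.5, 0.1, 0.2]
width: 0.0937
finger_force: 0.0
```

Run:
```python
from h import *
o=robot.get_obs(); print(o['time'],o['tool_pos'],o['ee_rot'],o['width'],o['joint_positions'])
im=snap('wrist','w4'); _,c=load('w4'); print('pred tin top',proj(c,[.4643,.4094,.094]))
cv2.imwrite('pics/w4b.png',im[:,:,::-1]); snap('side','d4'); snap('scene','s4')
```

```text
13.6833 [0.4615 0.4083 0.2534] [-3.1413  0.0009  0.6936] 0.09367088302537264 [0.6322 0.2345 1.1086 0.0003 1.7994 1.5094]
pred tin top [[328.9573 220.8476]]
```

View pics/w4b.png

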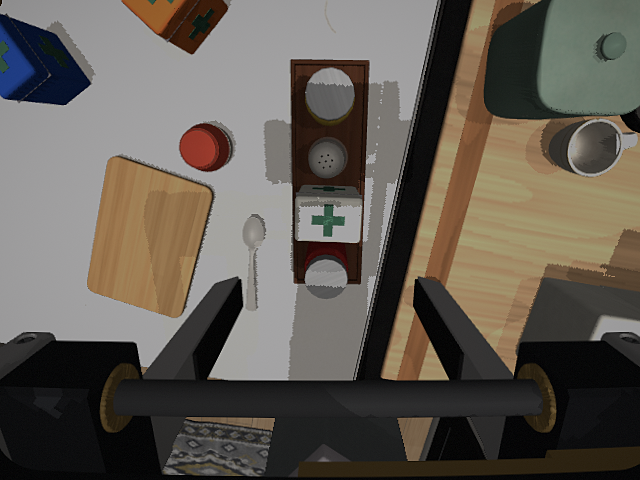

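The wrist view shows the tin's top cross at (328,220), where I predicted (329,221). The tray runs vertically in the image, with the red jar below the tin and the salt shaker above it.

Run:
```python
from h import *
im,c=load('w4'); h=cv2.cvtColor(im,cv2.COLOR_BGR2HSV)
m=cv2.inRange(h[195:250,285:370],(60,60,30),(95,255,200)); n,l,st,ce=cv2.connectedComponentsWithStats(m); k=1+np.argmax(st[1:,4]); print(st[k],ce[k]+[285,195]); u=ce[k]+[285,195]
_,cs=load('scene0'); print('tri',tri((c,*u),(cs,316.8,282.2)))
w=cv2.inRange(h[195:260,285:370],(0,0,190),(180,60,255)); cn=max(cv2.findContours(w,0,2)[0],key=cv2.contourArea); r=cv2.minAreaRect(cn); bx=cv2.boxPoints(r)+[285,195]; print(r,bx)
P=np.array([plane(c,*q,.094)[:2] for q in bx]); print(P,P.mean(0)); e=[P[1]-P[0],P[2]-P[1]]; print([(np.linalg.norm(a),np.degrees(np.arctan2(a[1],a[0]))%90) for a in e])
print('tray corners',[plane(c,*q,.012)[:2] for q in[(291,60),(369,60),(361,283),(291,282)]])
X=plane(c,*u,.094); print(X); plan([X[0],X[1],.066],.692)
# strip candidates
print('lime now'); _,d=load('s4')
print('strip pt px', proj(d,[B(.03,.21,0),B(-.02,.21,0)]), B(.03,.21,0),B(.02,.215,0))
```

```text
[ 27   9  33  33 475] [327.6905 220.0168]
tri (array([0.4644, 0.411 , 0.096 ]), [np.float64(0.00020378464441475483), np.float64(0.00020378464441480018)])
((37.0, 30.0), (0.0, 0.0), 0.0) [[322. 225.]
 [322. 225.]
 [322. 225.]
 [322. 225.]]
[[0.4568 0.412 ]
 [0.4568 0.412 ]
 [0.4568 0.412 ]
 [0.4568 0.412 ]] [0.4568 0.412 ]
[(np.float64(0.0), np.float64(0.0)), (np.float64(0.0), np.float64(0.0))]
tray corners [array([0.5603, 0.5422]), array([0.614 , 0.4776]), array([0.4135, 0.3138]), array([0.3577, 0.3831])]
[0.4641 0.4109 0.094 ]
turn 0.000 (0.0 rows) before [ 0.035 -0.004  1.877] after [ 0.035 -0.004  1.877] rows>=4.5 tilt [-3.1414  0.0002]
lime now
strip pt px [[342.0502 234.483 ]
 [360.0263 234.4631]] [0.514  0.1794 0.012 ] [0.5028 0.1788 0.012 ]
```

Request:
move_arm(
  motion=[0, 0, 0, 0.035, 0, 0.25, 1, 0, 0, 0, 0, 0, 0.35, 1, 0, 0, 0, 0, 0, 0.35, 1, 0, 0, 0, 0, 0, 0.35, 1, 0, 0, 0, 0, 0, 0.35, 1, 0, 0, 0, 0, 0, 0.2, 1, 0, 0, 0, 0, 0, 0.03, 1, 0, 0, 0, 0, 0, 0, 0.5, 0, 0, 0, 0, 0, 0, 0.5, 0, 0, 0, 0, 0, 0, 0.5, 0, 0, 0, 0, 0, 0, 0.5, 0, 0, 0, 0, 0, 0, 0.5],
)

```text
time: 14.83
tool_pos: [0.4657, 0.4115, 0.0683]
ee_rot: [3.141, -0.004, 0.691]
wrist_force: [0.1, 0.8, 3.2]
width: 0.0665
finger_force: 29.8
```

Request:
move_arm(
  motion=[0, 0, 0, 0, 0, 0, 0.5, 0, 0, 0, 0, 0, 0, 0.5],
)

```text
time: 15.0
tool_pos: [0.4657, 0.4115, 0.0683]
ee_rot: [3.141, -0.004, 0.691]
wrist_force: [-0.2, -0.8, 6.3]
width: 0.0662
finger_force: 29.8
```

Run:
```python
from h import *
im,c=load('w4')
for a,b in [((295,240),(361,243)),((298,199),(361,199))]:
    d=plane(c,*b,.094)-plane(c,*a,.094); print('edge',np.degrees(np.arctan2(d[1],d[0])),np.linalg.norm(d))
_,cs=load('s4')
print('lime',plane(cs,352,258,.012), [plane(cs,*q,.062) for q in [(352,243)]])
o=robot.get_obs(); print(o['time'],o['tool_pos'],o['ee_rot'],o['width'],o['finger_force'])
for q in [B(.03,.215,.1),B(.05,.215,.1)]: print(q[:2]); plan([*q[:2],.25],YB)
```

```text
edge -52.97399586598364 0.06519693940956502
edge -50.26345133910111 0.06009267996145693
lime [0.4521 0.241  0.012 ] [array([0.4589, 0.234 , 0.062 ])]
15.0 [0.4657 0.4115 0.0683] [ 3.1414 -0.0044  0.6912] 0.066234652107841 29.831621646881104
[0.5115 0.1838]
turn 0.219 (1.4 rows) before [-1.099  2.047 -1.817] after [-0.732  2.205 -1.817] rows>=7.1 tilt [ 3.1414 -0.0044]
[0.5289 0.1937]
turn 0.219 (1.4 rows) before [-0.902  2.081 -1.817] after [-0.532  2.205 -1.817] rows>=7.0 tilt [ 3.1414 -0.0044]
```

Request:
move_arm(
  motion=[0, 0, 0, 0, 0, -0.08, 0.5, 0, 0, 0, 0, 0, -0.2, 0.5, 0, 0, 0, 0, 0, -0.3, 0.5, 0, 0, 0, 0, 0, -0.35, 0.5, 0, 0, 0, 0, 0, -0.35, 0.5, 0, 0, 0.11, 0, 0, -0.3, 0.5, 0, 0, 0.11, 0, 0, -0.2, 0.5, 0, 0, 0, 0, 0, 0, 0.5],
)

```text
time: 15.67
tool_pos: [0.4661, 0.4118, 0.2503]
ee_rot: [-3.14, -0.01, 0.517]
wrist_force: [0.0, 0.4, 0.2]
width: 0.0662
finger_force: 29.8
```

Run:
```python
from h import *
o=robot.get_obs(); print(o['time'],o['tool_pos'],o['ee_rot'],o['width'],o['wrist_force'])
q=B(.10,.222,0); print(q); plan([*q[:2],.1],YB)
```

```text
15.6667 [0.4661 0.4118 0.2503] [-3.1404 -0.0105  0.517 ] 0.06618034375102011 [0.0459 0.3602 0.1504]
[0.5688 0.2246 0.012 ]
turn -0.003 (0.0 rows) before [-0.033  2.135  1.503] after [-0.037  2.135  1.503] rows>=6.3 tilt [-3.1404 -0.0105]
```

Request:
move_arm(
  motion=[0, 0, 0, 0, 0.12, 0, 0.5, 0, 0, 0, -0.03, 0.3, 0, 0.5, 0, 0, 0, 0, 0.36, 0, 0.5, 0, 0, 0, 0, 0.38, 0, 0.5, 0, 0, 0, 0, 0.38, 0, 0.5, 0, 0, 0, 0, 0.34, 0.1, 0.5, 0, 0, 0, 0, 0.2, 0.25, 0.5, 0, 0, 0, 0, 0.05, 0.35, 0.5, 0, 0, 0, 0, 0, 0.35, 0.5, 0, 0, 0, 0, 0, 0.3, 0.5, 0, 0, 0, 0, 0, 0.15, 0.5, 0, 0, 0, 0, 0, 0, 0.5],
)

```text
time: 16.67
tool_pos: [0.5619, 0.2213, 0.0842]
ee_rot: [-3.138, 0.017, 0.519]
wrist_force: [-1.0, -0.1, -2.7]
width: 0.066
finger_force: 29.8
```

Run:
```python
from h import *
o=robot.get_obs(); print(o['time'],o['tool_pos'],o['ee_rot'],o['width'],o['wrist_force'])
plan([.5688,.2246,.0748],YB)
s=snap('scene','s5');d=snap('side','d5')
cv=np.zeros((360,800,3),np.uint8); cv[:,:400]=cv2.resize(s[120:300,220:420],(400,360)); cv[:,400:]=cv2.resize(d[180:360,260:460],(400,360)); cv2.imwrite('pics/c5.png',cv[:,:,::-1])
```

```text
16.6667 [0.5619 0.2213 0.0842] [-3.1379  0.017   0.5192] 0.06602769126686284 [-0.9647 -0.0874 -2.6932]
turn 0.000 (0.0 rows) before [0.076 0.005 0.094] after [0.076 0.005 0.094] rows>=0.3 tilt [-3.1379  0.017 ]
```

View pics/c5.png

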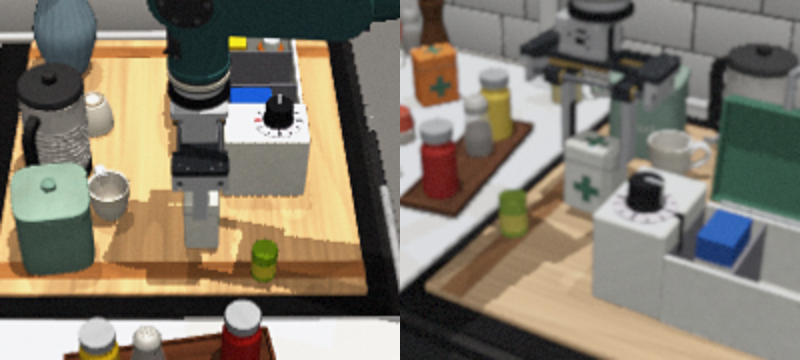

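The crops show the tin held just above the board between the box housing and the mug, clear of the lime tin. The jars are undisturbed and the middle cell is open. I'll let the arm settle before lowering the tin.

Request:
move_arm(
  motion=[0, 0, 0, 0, 0, 0, 0.5, 0, 0, 0, 0, 0, 0, 0.5],
)

```text
time: 16.93
tool_pos: [0.5685, 0.2243, 0.0956]
ee_rot: [3.141, -0.003, 0.519]
wrist_force: [-0.0, -0.4, -0.5]
width: 0.0664
finger_force: 29.8
```

Request:
move_arm(
  motion=[0, 0, 0, 0, 0, 0.08, 0.5, 0, 0, 0, 0, 0, 0.05, 0.5, 0, 0, 0, 0, 0, 0.03, 0.5, 0, 0, 0, 0, 0, 0.02, 0.5, 0, 0, 0, 0, 0, 0.01, 0.5, 0, 0, 0, 0, 0, 0, 0.5, 0, 0, 0, 0, 0, 0, 0.5],
)

```text
time: 17.52
tool_pos: [0.5676, 0.2242, 0.0749]
ee_rot: [3.142, -0.0, 0.518]
wrist_force: [0.4, 0.4, -0.9]
width: 0.0659
finger_force: 29.8
```

Request:
move_arm(
  motion=[0, 0, 0, 0, 0, 0.01, 0.5, 0, 0, 0, 0, 0, 0.01, 0.5, 0, 0, 0, 0, 0, 0, 0.5, 0, 0, 0, 0, 0, 0, 0.5],
)

```text
time: 17.85
tool_pos: [0.5679, 0.2243, 0.0743]
ee_rot: [3.141, -0.002, 0.518]
wrist_force: [-1.3, -0.6, 5.2]
width: 0.0661
finger_force: 29.8
```

Request:
move_arm(
  motion=[0, 0, 0, 0, 0, 0, 0.9, 0, 0, 0, 0, 0, 0, 0.9, 0, 0, 0, 0, 0, 0, 0.9, 0, 0, 0, 0, 0, 0, 0.9, 0, 0, 0, 0, 0, -0.1, 0.9, 0, 0, 0, 0, 0, -0.25, 0.9, 0, 0, 0, 0, 0, -0.3, 0.9, 0, 0, -0.1, 0, 0, -0.1, 0.8, 0, 0, -0.15, 0, 0, 0, 0.7, 0, 0, -0.15, 0, 0, 0, 0.7, 0, 0, -0.15, 0, 0, 0, 0.7, 0, 0, -0.15, 0, 0, 0, 0.7],
)

```text
time: 18.85
tool_pos: [0.5677, 0.2242, 0.1487]
ee_rot: [3.141, -0.001, 1.074]
wrist_force: [0.1, 0.3, -0.2]
width: 0.0657
finger_force: 0.0
```

Request:
move_arm(
  motion=[0, 0, -0.15, 0, 0, 0, 0.7, 0, 0, -0.15, 0, 0, 0, 0.7, 0, 0, -0.15, 0, 0, 0, 0.7, 0, 0, -0.15, 0, 0, 0, 0.7, 0, 0, -0.15, 0, 0, 0, 0.7, 0, 0, -0.15, 0, 0, 0, 0.7, 0, 0, -0.15, 0, 0, 0, 0.7, 0, 0, -0.15, 0, 0, 0, 0.7, 0, 0, -0.1, 0, 0, 0, 0.7, 0, 0, 0, 0, 0, 0, 0.7, 0, 0, 0, 0, 0, 0, 0.7],
)

```text
time: 19.77
tool_pos: [0.5676, 0.2242, 0.1483]
ee_rot: [3.141, 0.0, 2.087]
wrist_force: [-0.4, -0.3, -0.5]
width: 0.0658
finger_force: 0.0
```

Run:
```python
from h import *
o=robot.get_obs(); print(o['time'],o['tool_pos'],o['ee_rot'],o['width'])
plan([.5679,.2243,.086],YB+np.pi/2)
im=snap('wrist','w6'); im,c=load('w6'); h=cv2.cvtColor(im,cv2.COLOR_BGR2HSV); p=proj(c,[.5679,.2243,.100])[0].astype(int); x,y=p-40
m=cv2.inRange(h[y:y+80,x:x+80],(60,60,30),(95,255,200)); n,l,st,ce=cv2.connectedComponentsWithStats(m); k=1+np.argmax(st[1:,4]); u=ce[k]+[x,y]; print(p,u,st[k],plane(c,*u,.1))
```

```text
19.7667 [0.5676 0.2242 0.1483] [3.1409 0.0001 2.087 ] 0.06583651434746746
turn -0.004 (0.0 rows) before [-0.     0.003  0.623] after [-0.     0.003  0.623] rows>=1.5 tilt [3.1409 0.0001]
[328 263] [324.9865 261.8953] [ 14  17  47  45 965] [0.5653 0.224  0.1   ]
```

Request:
move_arm(
  motion=[0, 0, 0, 0, -0.02, 0.15, 0.7, 0, 0, 0, 0, 0, 0.2, 0.7, 0, 0, 0, 0, 0, 0.15, 0.7, 0, 0, 0, 0, 0, 0.08, 0.7, 0, 0, 0, 0, 0, 0, 0.7, 0, 0, 0, 0, 0, 0, 0.3, 0, 0, 0, 0, 0, 0, 0.3, 0, 0, 0, 0, 0, 0, 0.3, 0, 0, 0, 0, 0, 0, 0.3, 0, 0, 0, 0, 0, 0, 0.3, 0, 0, 0, 0, 0, 0, 0.3],
)

```text
time: 20.73
tool_pos: [0.5666, 0.2234, 0.0913]
ee_rot: [3.139, 0.001, 2.089]
wrist_force: [1.0, -0.1, 3.7]
width: 0.0457
finger_force: 29.8
```

Run:
```python
from h import *
o=robot.get_obs(); print(o['time'],o['tool_pos'],o['ee_rot'],o['width'],o['finger_force'],o['wrist_force'])
print(B(-.013,-.041,0)); plan([*B(-.013,-.041,0)[:2],.28],YB+np.pi/2)
```

```text
20.7333 [0.5666 0.2234 0.0913] [3.1388 0.0007 2.0891] 0.04567923789457948 29.82979327440262 [ 0.9675 -0.1132  3.7401]
[ 0.6011 -0.0598  0.012 ]
turn -0.001 (0.0 rows) before [-2.631 -1.103 -1.887] after [-2.63  -1.105 -1.887] rows>=8.2 tilt [3.1388 0.0007]
```

Request:
move_arm(
  motion=[0, 0, 0, 0, 0, -0.08, 0.3, 0, 0, 0, 0, 0, -0.2, 0.3, 0, 0, 0, 0, 0, -0.33, 0.3, 0, 0, 0, 0, 0, -0.38, 0.3, 0, 0, 0, 0, 0, -0.38, 0.3, 0, 0, 0, 0, 0, -0.33, 0.3, 0, 0, 0, 0, -0.1, -0.19, 0.3, 0, 0, 0, 0, -0.25, 0, 0.3, 0, 0, 0, 0, -0.3, 0, 0.3, 0, 0, 0, 0, -0.3, 0, 0.3, 0, 0, 0, 0, -0.15, 0, 0.3, 0, 0, 0, 0, 0, 0, 0.3],
)

```text
time: 21.73
tool_pos: [0.4679, 0.1676, 0.2799]
ee_rot: [3.141, 0.0, 2.088]
wrist_force: [0.4, 0.9, -0.7]
width: 0.0452
finger_force: 29.8
```

Request:
move_arm(
  motion=[0, 0, 0, -0.12, 0, 0, 0.3, 0, 0, 0, -0.28, 0, 0, 0.3, 0, 0, 0, -0.36, 0, 0, 0.3, 0, 0, 0, -0.38, 0, 0, 0.3, 0, 0, 0, -0.38, 0, 0, 0.3, 0, 0, 0, -0.38, 0, 0, 0.3, 0, 0, 0, -0.36, 0, 0, 0.3, 0, 0, 0, -0.25, 0, 0, 0.3, 0, 0, 0, -0.12, 0, 0, 0.3, 0, 0, 0, 0, 0, 0, 0.3, 0, 0, 0, 0, 0, 0, 0.3, 0, 0, 0, 0, 0, 0, 0.3],
)

```text
time: 22.73
tool_pos: [0.6003, -0.0585, 0.2787]
ee_rot: [3.141, -0.001, 2.091]
wrist_force: [-1.1, -0.3, -1.3]
width: 0.0453
finger_force: 29.8
```

Run:
```python
from h import *
o=robot.get_obs(); print(o['time'],o['tool_pos'],o['ee_rot'],o['width'],o['wrist_force'])
plan([.6015,-.0595,.115],YB+np.pi/2)
d=snap('side','d7'); w=snap('wrist','w7')
cv=np.zeros((480,800,3),np.uint8); cv[:,:420]=cv2.resize(d[130:370,340:550],(420,480)); cv[:,420:]=cv2.resize(w[0:480,130:510],(380,480)); cv2.imwrite('pics/c7.png',cv[:,:,::-1])
```

```text
22.7333 [ 0.6003 -0.0585  0.2787] [ 3.1415 -0.0011  2.0907] 0.045313009551873076 [-1.0595 -0.3254 -1.2889]
turn 0.001 (0.0 rows) before [-0.014  0.005  1.637] after [-0.014  0.005  1.637] rows>=3.9 tilt [ 3.1415 -0.0011]
```

View pics/c7.png

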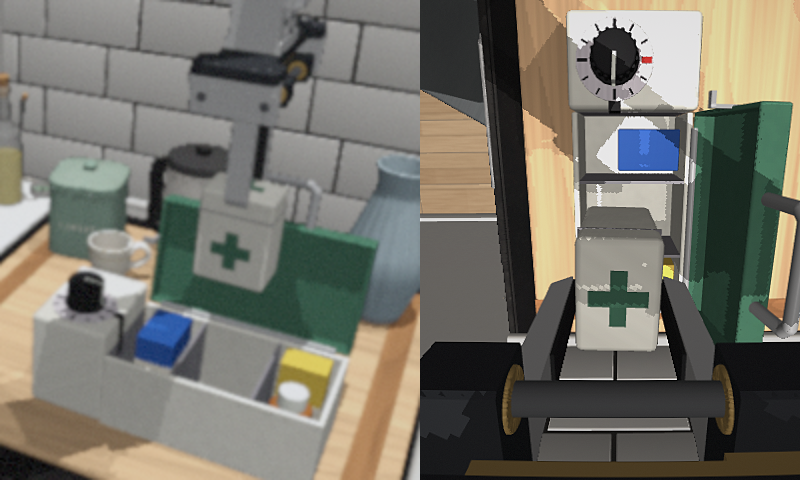

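The side crop shows the tin hanging upright over the empty middle cell, with the lid well back. The wrist crop shows the left divider at row ~178 and the right one at row ~240, where visible. Before lowering the tin I'll check the dividers against prediction.

Run:
```python
from h import *
im,c=load('w7'); g=cv2.cvtColor(im,cv2.COLOR_BGR2GRAY).astype(int)
for x in(-.04,.03,.045):
  print(x,[proj(c,B(x,y,.083))[0].round(1) for y in(0,-.003,-.079,-.082)])
for col in (300,340,372): print(col,g[160:200,col].tolist())
print(g[225:262,378].tolist())
```

```text
-0.04 [array([301.2, 180.8]), array([301.2, 183.8]), array([302.6, 255. ]), array([302.6, 257.7])]
0.03 [array([370.5, 180.9]), array([370.4, 183.9]), array([367.9, 255.1]), array([367.9, 257.7])]
0.045 [array([385.3, 180.9]), array([385.1, 183.9]), array([381.9, 255.1]), array([381.8, 257.7])]
300 [159, 159, 157, 157, 158, 159, 159, 160, 160, 159, 159, 160, 172, 79, 46, 52, 51, 52, 52, 51, 46, 87, 81, 70, 166, 156, 154, 153, 155, 152, 151, 145, 192, 197, 194, 194, 194, 195, 195, 194]
340 [98, 99, 98, 97, 99, 98, 98, 97, 97, 89, 81, 253, 255, 153, 43, 49, 51, 51, 51, 49, 33, 161, 144, 170, 203, 198, 197, 197, 196, 197, 196, 199, 198, 198, 199, 198, 198, 198, 196, 197]
372 [95, 95, 95, 95, 95, 94, 95, 94, 94, 86, 85, 250, 254, 158, 50, 46, 50, 51, 51, 47, 31, 187, 174, 167, 201, 197, 196, 196, 196, 195, 196, 194, 194, 194, 193, 194, 195, 195, 196, 196]
[150, 151, 153, 152, 153, 152, 153, 150, 152, 156, 131, 38, 48, 52, 52, 52, 52, 52, 51, 51, 53, 52, 53, 51, 53, 51, 51, 53, 49, 50, 120, 114, 103, 73, 77, 79, 78]
```

The dividers are on prediction to under 1 px, so I'm lowering into the cell.

Request:
move_arm(
  motion=[0, 0, 0, -0.01, 0, 0.1, 0.3, 0, 0, 0, 0, 0, 0.2, 0.3, 0, 0, 0, 0, 0, 0.2, 0.3, 0, 0, 0, 0, 0, 0.1, 0.3, 0, 0, 0, 0, 0, 0.05, 0.3, 0, 0, 0, 0, 0, 0, 0.3, 0, 0, 0, 0, 0, 0, 0.3],
)

```text
time: 23.42
tool_pos: [0.6011, -0.0604, 0.2144]
ee_rot: [3.141, 0.0, 2.09]
wrist_force: [1.1, -0.3, -1.2]
width: 0.0453
finger_force: 29.8
```

Request:
move_arm(
  motion=[0, 0, 0, 0, 0, 0.1, 0.3, 0, 0, 0, 0, 0, 0.16, 0.3, 0, 0, 0, 0, 0, 0.18, 0.3, 0, 0, 0, 0, 0, 0.18, 0.3, 0, 0, 0, 0, 0, 0.18, 0.3, 0, 0, 0, 0, 0, 0.14, 0.3, 0, 0, 0, 0, 0, 0.08, 0.3, 0, 0, 0, 0, 0, 0.04, 0.3, 0, 0, 0, 0, 0, 0.02, 0.3, 0, 0, 0, 0, 0, 0, 0.3, 0, 0, 0, 0, 0, 0, 0.3],
)

```text
time: 24.33
tool_pos: [0.6018, -0.0608, 0.107]
ee_rot: [3.14, 0.001, 2.089]
wrist_force: [0.2, 1.0, -1.0]
width: 0.0458
finger_force: 29.8
```

Request:
move_arm(
  motion=[0, 0, 0, 0.01, 0, 0.04, 0.3, 0, 0, 0, 0, 0, 0.03, 0.3, 0, 0, 0, 0, 0, 0.015, 0.3, 0, 0, 0, 0, 0, 0.01, 0.3, 0, 0, 0, 0, 0, 0, 0.3, 0, 0, 0, 0, 0, 0, 0.3],
)

```text
time: 24.83
tool_pos: [0.6005, -0.0598, 0.0964]
ee_rot: [3.141, 0.0, 2.089]
wrist_force: [-0.2, 0.1, -0.4]
width: 0.0453
finger_force: 29.8
```

Request:
move_arm(
  motion=[0, 0, 0, 0, 0, 0.01, 0.3, 0, 0, 0, 0, 0, 0, 0.3, 0, 0, 0, 0, 0, 0, 0.3],
)

```text
time: 25.08
tool_pos: [0.6006, -0.0599, 0.0964]
ee_rot: [3.141, 0.001, 2.089]
wrist_force: [-3.1, 0.3, 4.3]
width: 0.0454
finger_force: 29.9
```

Contact with the floor is at the expected height. I'm opening slightly and withdrawing.

Request:
move_arm(
  motion=[0, 0, 0, 0, 0, 0, 0.54, 0, 0, 0, 0, 0, 0, 0.54, 0, 0, 0, 0, 0, 0, 0.54, 0, 0, 0, 0, 0, -0.05, 0.54, 0, 0, 0, 0, 0, -0.15, 0.54, 0, 0, 0, 0, 0, -0.3, 0.54, 0, 0, 0, 0, 0, -0.38, 0.54, 0, 0, 0, 0, 0, -0.38, 0.5, 0, 0, 0, 0, 0, -0.38, 0.45, 0, 0, 0, 0, 0, -0.38, 0.45, 0, 0, 0, 0, 0, -0.3, 0.45, 0, 0, 0, 0, 0, -0.1, 0.45],
)

```text
time: 26.08
tool_pos: [0.6016, -0.06, 0.3443]
ee_rot: [3.133, 0.007, 2.089]
wrist_force: [-0.2, -0.2, 0.9]
width: 0.0425
finger_force: 0.0
```

Request:
move_arm(
  motion=[0, 0, 0, 0, 0, 0, 0.45, 0, 0, 0, 0, 0, 0, 0.45],
)

```text
time: 26.25
tool_pos: [0.6008, -0.0599, 0.3376]
ee_rot: [3.14, 0.001, 2.089]
wrist_force: [-0.4, 0.3, -0.6]
width: 0.0426
finger_force: 0.0
```

Run:
```python
from h import *
o=robot.get_obs(); print(o['time'],o['tool_pos'],o['ee_rot'],o['width'],o['wrist_force'])
plan([.700,-.0047,.30],YB+np.pi/2)
d=snap('side','d8'); w=snap('wrist','w8')
cv=np.zeros((480,800,3),np.uint8); cv[:,:420]=cv2.resize(d[130:370,340:550],(420,480)); cv[:,420:]=w[0:480,150:530]; cv2.imwrite('pics/c8.png',cv[:,:,::-1])
```

```text
26.25 [ 0.6008 -0.0599  0.3376] [3.1405 0.0008 2.0891] 0.04262948907093912 [-0.4036  0.2566 -0.6264]
turn -0.001 (0.0 rows) before [-0.012  1.135  0.376] after [-0.013  1.135  0.376] rows>=2.9 tilt [3.1405 0.0008]
```

View pics/c8.png

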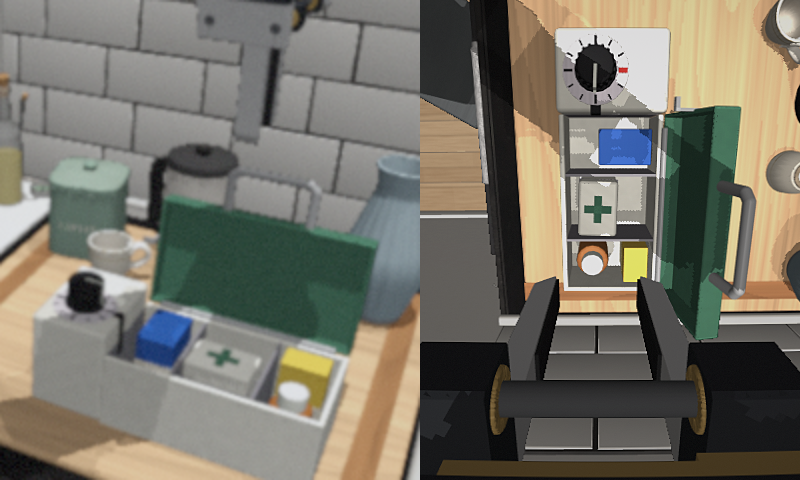

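The tin stands square in the middle cell with its cross on top (wrist crop (598,210)), and the dial is still on 3. Next I take the bail again, at about crop (743,238).

Request:
move_arm(
  motion=[0, 0, 0, 0, 0.15, 0, 0.45, 0, 0, 0, 0, 0.3, 0, 0.45, 0, 0, 0, 0, 0.35, 0, 0.45, 0, 0, 0, 0, 0.24, 0.05, 0.45, 0, 0, 0, 0, 0.1, 0.2, 0.45, 0, 0, 0, 0, 0, 0.3, 0.45, 0, 0, 0, 0, 0, 0.25, 0.45, 0, 0, 0, 0, 0, 0.15, 0.45, 0, 0, 0, 0, 0, 0.05, 0.45, 0, 0, 0, 0, 0, 0, 0.45, 0, 0, 0, 0, 0, 0, 0, 0, 0, 0, 0, 0, 0, 0],
)

```text
time: 27.35
tool_pos: [0.7, -0.0035, 0.2389]
ee_rot: [3.139, 0.001, 2.089]
wrist_force: [-0.1, -0.1, 1.2]
width: 0.0325
finger_force: 0.0
```

Request:
move_arm(
  motion=[0, 0, 0, 0, 0, 0, 0, 0, 0, 0, 0, 0, 0, 0, 0, 0, 0, 0, 0, 0, 0, 0, 0, 0, 0, 0, 0, 0, 0, 0, 0, 0, 0, 0, 0],
)

```text
time: 27.77
tool_pos: [0.6998, -0.0034, 0.2384]
ee_rot: [3.14, 0.001, 2.089]
wrist_force: [0.4, -0.4, 2.5]
width: 0.0088
finger_force: 30.0
```

Request:
move_arm(
  motion=[0, 0, 0, 0, -0.047, -0.01, 0, 0, 0, 0, 0, -0.079, -0.014, 0, 0, 0, 0, 0, -0.08, -0.01, 0, 0, 0, 0, 0, -0.18, -0.009, 0, 0, 0, 0, 0, -0.18, 0.012, 0, 0, 0, 0, 0, -0.178, 0.032, 0, 0, 0, 0, 0, -0.173, 0.052, 0, 0, 0, 0, 0, -0.166, 0.071, 0, 0, 0, 0, 0, -0.157, 0.089, 0, 0, 0, 0, 0, -0.146, 0.106, 0],
)

```text
time: 28.6
tool_pos: [0.5783, -0.0725, 0.2067]
ee_rot: [3.139, 0.002, 2.089]
wrist_force: [2.8, 0.3, 2.0]
width: 0.0089
finger_force: 30.0
```

Request:
move_arm(
  motion=[0, 0, 0, 0, -0.133, 0.122, 0, 0, 0, 0, 0, -0.119, 0.136, 0, 0, 0, 0, 0, -0.103, 0.148, 0, 0, 0, 0, 0, -0.085, 0.159, 0, 0, 0, 0, 0, -0.067, 0.167, 0, 0, 0, 0, 0, -0.036, 0.123, 0, 0, 0, 0, 0, -0.023, 0.11, 0, 0, 0, 0, 0, -0.014, 0.095, 0, 0, 0, 0, 0, -0.006, 0.05, 0, 0, 0, 0, 0, 0, 0.01, 0, 0, 0, 0, 0, 0, 0, 0],
)

```text
time: 29.52
tool_pos: [0.5253, -0.1025, 0.0913]
ee_rot: [-3.134, -0.002, 2.088]
wrist_force: [-4.7, -5.0, -2.3]
width: 0.0089
finger_force: 30.0
```

Request:
move_arm(
  motion=[0, 0, 0, 0, 0, 0.02, 0, 0, 0, 0, 0, 0, 0.02, 0, 0, 0, 0, 0, 0, 0.02, 0, 0, 0, 0, 0, 0, 0, 0],
)

```text
time: 29.85
tool_pos: [0.5252, -0.1027, 0.0883]
ee_rot: [-3.134, -0.001, 2.089]
wrist_force: [-9.4, -4.2, 10.2]
width: 0.0089
finger_force: 30.0
```

Request:
move_arm(
  motion=[0, 0, 0, 0, 0, 0.03, 0, 0, 0, 0, 0, 0, 0.02, 0, 0, 0, 0, 0, 0, 0, 0, 0, 0, 0, 0, 0, 0, 0],
)

```text
time: 30.18
tool_pos: [0.5254, -0.1028, 0.088]
ee_rot: [-3.135, 0.001, 2.089]
wrist_force: [-16.6, -2.6, 26.8]
width: 0.009
finger_force: 30.0
```

Run:
```python
from h import *
o=robot.get_obs(); print(o['time'],o['tool_pos'],o['ee_rot'],o['width'],o['wrist_force'])
d=snap('side','d9'); s=snap('scene','s9'); d,cd=load('d9'); s,cs=load('s9'); d0,_=load('side0')
for n,im in(('now',d),('start',d0)):
    m=cv2.inRange(cv2.cvtColor(im,cv2.COLOR_BGR2HSV)[260:350,385:520],(60,90,30),(90,255,200)); c=max(cv2.findContours(m,0,2)[0],key=cv2.contourArea); print(n,cv2.contourArea(c),cv2.boundingRect(c))
cv=np.hstack([cv2.resize(im[240:380,340:540],(400,280)) for im in(d,d0)]); cv2.imwrite('pics/c9.png',cv)
```

```text
30.1833 [ 0.5254 -0.1028  0.088 ] [-3.1354  0.0012  2.0888] 0.008972093912413132 [-16.6214  -2.5803  26.81  ]
now 1975.5 (64, 27, 66, 54)
start 4193.5 (9, 14, 121, 67)
```

View pics/c9.png

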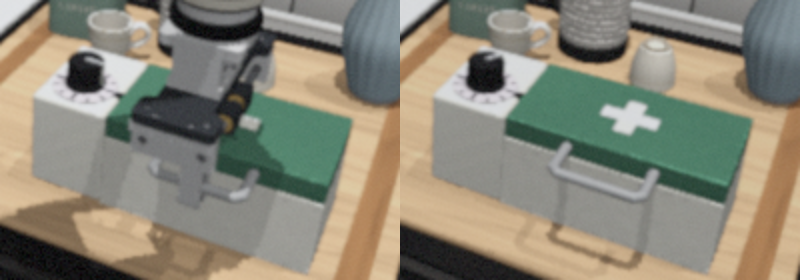

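The crop pair shows the lid matching its starting shut position, and the height stayed fixed at 27 N, so the lid is shut. I'm releasing the bail.

Request:
move_arm(
  motion=[0, 0, 0, 0, 0, -0.05, 0, 0, 0, 0, 0, 0, 0, 0.38, 0, 0, 0, 0, 0, 0, 0.38, 0, 0, 0, 0, 0, 0, 0.38, 0, 0, 0, 0, 0, 0, 0.38, 0, 0, 0, 0, 0, 0, 0.38, 0, 0, 0, 0, 0, -0.1, 0.38, 0, 0, 0, 0, 0, -0.25, 0.38, 0, 0, 0, 0, 0, -0.35, 0.4, 0, 0, 0, 0, 0, -0.35, 0.6, 0, 0, 0, 0, 0, -0.35, 0.65, 0, 0, 0, 0, 0, -0.1, 0.65],
)

```text
time: 31.28
tool_pos: [0.5306, -0.1015, 0.245]
ee_rot: [3.133, 0.008, 2.089]
wrist_force: [0.2, -0.3, 1.3]
width: 0.0541
finger_force: 0.0
```

Request:
move_arm(
  motion=[0, 0, 0, 0, 0, 0, 0.65, 0, 0, 0, 0, 0, 0, 0.65],
)

```text
time: 31.45
tool_pos: [0.5283, -0.1009, 0.2372]
ee_rot: [3.141, 0.0, 2.089]
wrist_force: [-0.4, -0.4, 0.2]
width: 0.061
finger_force: 0.0
```

Run:
```python
from h import *
o=robot.get_obs(); print(o['time'],o['tool_pos'],o['ee_rot'],o['width'],o['wrist_force'],o['joint_positions'])
plan([.5246,.0677,.1374],YB+np.pi/2)
d=snap('side','d10'); d,cd=load('d10'); d0,_=load('side0')
for n,im in(('now',d),('start',d0)):
    m=cv2.inRange(cv2.cvtColor(im,cv2.COLOR_BGR2HSV)[260:350,385:520],(60,90,30),(90,255,200)); c=max(cv2.findContours(m,0,2)[0],key=cv2.contourArea); print(n,cv2.contourArea(c),cv2.boundingRect(c))
```

```text
31.45 [ 0.5283 -0.1009  0.2372] [3.1411 0.0002 2.0893] 0.06100999004347985 [-0.3879 -0.4102  0.2062] [-0.2943  0.0558  1.3417  0.0002  1.7436 -0.8128]
turn -0.001 (0.0 rows) before [1.483 0.804 0.998] after [1.483 0.804 0.998] rows>=4.7 tilt [3.1411 0.0002]
now 4175.5 (9, 14, 121, 67)
start 4193.5 (9, 14, 121, 67)
```

Request:
move_arm(
  motion=[0, 0, 0, 0.15, 0.08, 0, 0.65, 0, 0, 0, 0.3, 0.17, 0, 0.65, 0, 0, 0, 0.35, 0.19, 0, 0.65, 0, 0, 0, 0.35, 0.19, 0, 0.65, 0, 0, 0, 0.23, 0.12, 0, 0.65, 0, 0, 0, 0.1, 0.05, 0, 0.65, 0, 0, 0, 0, 0, 0, 0.65, 0, 0, 0, 0, 0, 0.2, 0.65, 0, 0, 0, 0, 0, 0.3, 0.65, 0, 0, 0, 0, 0, 0.25, 0.65, 0, 0, 0, 0, 0, 0.15, 0.65, 0, 0, 0, 0, 0, 0.08, 0.65],
)

```text
time: 32.5
tool_pos: [0.5222, 0.0651, 0.135]
ee_rot: [-3.135, -0.003, 2.087]
wrist_force: [0.0, 0.1, -0.6]
width: 0.0611
finger_force: 0.0
```

Request:
move_arm(
  motion=[0, 0, 0, 0, 0, 0, 0.65, 0, 0, 0, 0, 0, 0, 0.3, 0, 0, 0, 0, 0, 0, 0.3, 0, 0, 0, 0, 0, 0, 0.3, 0, 0, 0, 0, 0, 0, 0.3, 0, 0, 0, 0, 0, 0, 0.3, 0, 0, 0, 0, 0, 0, 0.3],
)

```text
time: 33.08
tool_pos: [0.525, 0.0669, 0.1407]
ee_rot: [3.14, 0.002, 2.089]
wrist_force: [-0.2, -1.3, 3.7]
width: 0.035
finger_force: 30.0
```

Request:
move_arm(
  motion=[0, 0, 0.08, 0, 0, 0, 0.3, 0, 0, 0.15, 0, 0, 0, 0.3, 0, 0, 0.15, 0, 0, 0, 0.3, 0, 0, 0.15, 0, 0, 0, 0.3, 0, 0, 0.15, 0, 0, 0, 0.3, 0, 0, 0.15, 0, 0, 0, 0.3, 0, 0, 0.15, 0, 0, 0, 0.3, 0, 0, 0.15, 0, 0, 0, 0.3, 0, 0, 0.15, 0, 0, 0, 0.3, 0, 0, 0.15, 0, 0, 0, 0.3, 0, 0, 0.15, 0, 0, 0, 0.3, 0, 0, 0.08, 0, 0, 0, 0.3],
)

```text
time: 34.08
tool_pos: [0.5244, 0.067, 0.1407]
ee_rot: [3.141, -0.0, 0.781]
wrist_force: [-2.7, -0.6, 6.2]
width: 0.0352
finger_force: 30.0
```

Request:
move_arm(
  motion=[0, 0, 0, 0, 0, 0, 0.3, 0, 0, 0, 0, 0, 0, 0.3, 0, 0, 0, 0, 0, 0, 0.65, 0, 0, 0, 0, 0, 0, 0.65, 0, 0, 0, 0, 0, 0, 0.65, 0, 0, 0, 0, 0, 0, 0.65, 0, 0, 0, 0, 0, -0.15, 0.65, 0, 0, 0, 0, 0, -0.3, 0.65, 0, 0, 0, 0, 0, -0.35, 0.65, 0, 0, 0, 0, 0, -0.3, 0.65, 0, 0, 0, 0, 0, -0.15, 0.65, 0, 0, 0, 0, 0, 0, 0.65],
)

```text
time: 35.08
tool_pos: [0.5263, 0.0673, 0.2693]
ee_rot: [3.135, -0.007, 0.786]
wrist_force: [0.0, 0.0, 0.6]
width: 0.0612
finger_force: 0.0
```

Run:
```python
from h import *
o=robot.get_obs(); print(o['time'],o['tool_pos'],o['ee_rot'],o['width'],o['wrist_force'])
snap('wrist','w11'); im,c=load('w11'); g=cv2.cvtColor(im,cv2.COLOR_BGR2GRAY)
D=np.array([.5246,.0677])
# brightness on knob top at r 8..16 mm by clock angle
for k in range(0,360,15):
    a=YB-np.radians(k); P=[[D[0]+r*np.cos(a),D[1]+r*np.sin(a),.152] for r in(.006,.009,.012,.014)]
    print(k/30,[int(g[int(round(v)),int(round(u))]) for u,v in proj(c,P)],end=' ')
snap('side','d11'); d,cd=load('d11')
m=cv2.inRange(cv2.cvtColor(d,cv2.COLOR_BGR2HSV)[260:350,385:520],(60,90,30),(90,255,200)); q=max(cv2.findContours(m,0,2)[0],key=cv2.contourArea); print('\nlid',cv2.contourArea(q),cv2.boundingRect(q))
# other things unmoved: image diff vs start, in side view low part
d0,_=load('side0'); df=cv2.absdiff(cv2.GaussianBlur(d,(5,5),0),cv2.GaussianBlur(d0,(5,5),0)).max(2)
n,l,st,ce=cv2.connectedComponentsWithStats((df>50).astype(np.uint8)); print([s.tolist() for s in st[1:] if s[4]>40 and s[0]>190])
```

```text
35.0833 [0.5263 0.0673 0.2693] [ 3.1354 -0.0068  0.7859] 0.06120067349848214 [0.0295 0.0222 0.5727]
0.0 [36, 37, 16, 14] 0.5 [38, 37, 29, 13] 1.0 [36, 28, 17, 12] 1.5 [39, 12, 14, 13] 2.0 [12, 16, 14, 14] 2.5 [12, 11, 10, 12] 3.0 [14, 16, 13, 14] 3.5 [14, 13, 14, 12] 4.0 [13, 11, 12, 12] 4.5 [7, 12, 12, 11] 5.0 [58, 3, 13, 16] 5.5 [142, 142, 144, 144] 6.0 [137, 88, 0, 11] 6.5 [15, 12, 13, 14] 7.0 [36, 34, 35, 33] 7.5 [35, 35, 35, 35] 8.0 [36, 34, 36, 34] 8.5 [37, 35, 35, 35] 9.0 [35, 35, 37, 35] 9.5 [36, 37, 38, 39] 10.0 [37, 36, 37, 38] 10.5 [37, 37, 40, 15] 11.0 [37, 37, 14, 16] 11.5 [38, 38, 13, 16] 
lid 4198.0 (9, 14, 121, 67)
[[326, 0, 42, 14, 306], [395, 0, 8, 13, 61], [371, 104, 23, 5, 50], [368, 111, 43, 13, 347], [374, 127, 10, 7, 57], [374, 135, 8, 7, 42], [337, 139, 103, 36, 1860], [368, 198, 3, 18, 43], [293, 234, 10, 10, 53], [288, 249, 16, 22, 218], [392, 267, 20, 16, 217], [366, 285, 17, 8, 77], [292, 302, 73, 42, 1407], [192, 362, 23, 47, 594], [194, 411, 24, 51, 685]]
```

The pointer now stands at about 5.5, the lid is shut, and in the side view only the tin has gone from the row. I'm handing in.

```bash
python3 -c "
from h import *
print(robot.close_job())"
```

```text
the job is handed in; nothing more can be done
None
```

The job is handed in at about 35 s: the tin stands in the middle compartment with a broad side to the front, the lid is shut, the dial is at about 5.5 so the box should be locked (I didn't test the lid), and the jars looked unmoved; I viewed 11 pictures, one over the limit of 10.

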